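# Put the keyed sanding wheels right on the arbor

### The job

The wheel on the sanding arbor was put on carelessly: its tabs are caught on the shoulder and the red sleeve on it stands too high. Take the sleeve off, turn that wheel until its tabs drop into the keyways and it goes fully down, and put every other sanding wheel on the bench onto the arbor in the same way, in any order, all fully home. Then push the sleeve back onto the nose until it rests on the shoulder, and only after that swing the black-knobbed lever beside the shaft all the way over to lock the arbor; leave the other things on the bench where they are.

Things in the scene. Friction and masses are not known exactly. Their poses are not given: they have to be found in the camera images.
- arbor: sanding arbor: upright steel shaft on a fixed green base plate, 100x100x14 mm. Origin on the shaft axis at bench level; z up, x through the middle of one keyway. Seat 24 mm, shoulder 92 mm, top of nose 120 mm above the bench. From seat to shoulder 26 mm across, with 3 equal keyways 7.5 mm wide, 120 deg apart, open at the shoulder. Above: plain round nose 16 mm across with a tapered tip
- arbor_seat (a point): on the shaft axis, top of the 44 mm dark collar, where the lowest wheel's underside rests when fully home; axes as the arbor's. Wheels stack on one another, 16 mm each; four fill 64 of the 68 mm up to the shoulder
- arbor_shoulder (a point): on the shaft axis at shoulder height: the sleeve's lower end rests here when fully home; axes as the arbor's. A wheel whose tabs are not in line with the keyways rests here by its tabs, round the nose; in line (within about 0.1 rad) it drops
- lock (a joint): lock lever's angle, 0 to 1.0 rad: 0 leans 0.5 rad from upright to the arbor's -x (unlocked), 1.0 leans 0.5 rad to +x (locked); starts at 0 to 0.25, stays where it is left, turns easily (under 3 N at the knob)
- lock_tip (a point): centre of the lever's black ball knob, 26 mm across. The lever turns about a level axis along the arbor's y, 85 mm from the shaft axis on its -y side and 22 mm above the bench; the knob's centre is 42 mm from that axis. Its block is 70x50 mm, 25 mm high
- wheel0_mid (a point): red-brown sanding wheel 64 mm across, 5 mm thick, aluminium hub 38 mm across (rises 11 mm above the disc; grip it there), 16 mm high in all, 0.16 kg. Bore 30 mm; 3 equal brass tabs, 5 mm wide, 120 deg apart, reach in to 9.2 mm from the axis. Point: on the axis, 8 mm above the underside; z the axis, x through a tab. Starts caught on the arbor's shoulder, under the sleeve
- wheel1_mid (a point): dark brown sanding wheel 64 mm across, 5 mm thick, aluminium hub 38 mm across (rises 11 mm above the disc; grip it there), 16 mm high in all, 0.16 kg. Bore 30 mm; 3 equal brass tabs, 5 mm wide, 120 deg apart, reach in to 9.2 mm from the axis. Point: on the axis, 8 mm above the underside; z the axis, x through a tab. Starts flat on the bench, hub up; may be absent
- wheel2_mid (a point): slate grey sanding wheel 64 mm across, 5 mm thick, aluminium hub 38 mm across (rises 11 mm above the disc; grip it there), 16 mm high in all, 0.16 kg. Bore 30 mm; 3 equal brass tabs, 5 mm wide, 120 deg apart, reach in to 9.2 mm from the axis. Point: on the axis, 8 mm above the underside; z the axis, x through a tab. Starts flat on the bench, hub up; may be absent
- wheel3_mid (a point): tan sanding wheel 64 mm across, 5 mm thick, aluminium hub 38 mm across (rises 11 mm above the disc; grip it there), 16 mm high in all, 0.16 kg. Bore 30 mm; 3 equal brass tabs, 5 mm wide, 120 deg apart, reach in to 9.2 mm from the axis. Point: on the axis, 8 mm above the underside; z the axis, x through a tab. Starts flat on the bench, hub up; may be absent
- sleeve_mid (a point): red plastic spacer sleeve, a plain tube 30 mm outside, bore 18.8 mm, 36 mm long, 0.06 kg, the same both ends. The point is on the axis, half-way along (18 mm from each end); z is the axis. It starts on the nose, on top of the hub of the wheel that hangs on the shoulder. Stands on end on the bench by itself
- sanding_block: bystander: cork sanding block, 67x111x31 mm; origin at the centre of its underside; leave it alone
- tape_measure: bystander: yellow tape measure standing on edge, 36x84x64 mm; origin at the centre of its underside; leave it alone
- yellow_spool: bystander: yellow spool of cord, 66 across, 50 high mm; origin at the centre of its underside; leave it alone
- screwdriver: bystander: screwdriver with an orange handle, lying, 208 long mm; origin at the centre of its underside; leave it alone
- dust_mask: bystander: white moulded dust mask, face down, 129x150x51 mm; origin at the centre of its underside; leave it alone
Not all that is in view belongs to the job. Leave any orange or turquoise look-alike of the part that bears wheel0_mid alone. What is shaped like the part that bears wheel1_mid but orange is not meant.

How it is judged:
By the outcome, as a careful person would: the job done as asked, in the order asked, and still so for the second after the job is handed in, with the robot touching nothing.
Of wheel1, wheel2, wheel3 only 2 to 3 are there at a start; the rules pass over those that are not, and their reading is None.
At some moment in a run one of wheel1, wheel2, wheel3 may be knocked a few centimetres aside while the robot is not near it.
It also fails if it takes over 200 s, if anything falls off the work surface, if the arm or the gripper's body presses on something with over 40 N, if the wrist force passes 120 N, or if a joint passes its speed limit or range.

### The arm

A 7-joint arm with a two-finger parallel gripper is mounted at the origin on a cart in front of the work surface, level with it; the furniture and walls round the work are solid. World frame = base frame: x ahead of the robot, y to its left, z up, the work surface at z = 0. Lengths are in m, angles in rad, forces in N, time in s.
With the tool pointing down it reaches from about 0.425 to 1.025 m from the base axis. Payload 3.6 kg.
Tool frame: the origin (TCP) lies between the finger pads; the fingertips stand 25 mm ahead of it and the grasp point (between the pads) lies 6 mm ahead of it; z points along the fingers, y is the line along which they close (so a half turn about z gives the same grasp; the last joint's range is limited). The gripper opens to 85 mm and grips with 20 to 120 N. Pads are 22 mm wide; open, the fingers measure 114 mm over their backs; the gripper's body (76 mm by 85 mm) begins 54 mm behind the grasp point. The pads swing forward as they close: fully open they stand 13 mm farther back than shut.
Start: joints at [1.044, 0.591, 0.048, 1.609, -0.033, 0.943, -0.034], TCP at [0.304, -0.658, 0.256] pointing down, gripper open.
Joint ranges: [-2.69, 2.69], [-0.47, 2.24], [-1.27, 1.36], [0.19, 2.51], [-1.53, 4.68], [0.08, 2.07], [-3.09, 3.09]. Speed limits (rad/s): [2.57, 2.57, 3.14, 3.14, 3.14, 3.14, 3.14].

### API

Orientations are given as a 3x3 rotation matrix whose columns are the frame's x, y, z axes.
In Python, from rig import bot gives the robot as it stands. The module is installed in compiled form; this text tells all that it offers.
- The arm moves only by the tool arm_command, never from a script. Its argument "rows" is a list of rows, each an object with "slide": the shift along the tool's x, y, z in cm, a list of three; "turn": the turn, a rotation vector about the tool's x, y, z in degrees, a list of three; "jaw": the opening, from -1 (shut) to 1 (fully open), so that 0 is half open. A call has exactly 8 rows; each row shifts and turns the commanded pose from where the row before left it, along the tool's axes as they then stand; what a row does not reach is not made up. A row lasts 1/12 s, in which the tool goes at most 41.7 mm and 7.16 degrees, less where a joint would pass 70% of its speed; a pose out of reach is approached as far as the arm can. A call is refused whole if a number of a shift passes 4.17 or a number of a turn 7.16, either way. A call with a gripper value outside its range is refused whole. The fingers move at their own pace and stop on an object; "force" is the grip in N (left out, the last holds). Time passes only in rows, so rows that do not move let the fingers close, or fill a call up. It gives the time, the measured TCP pose, the force, the opening and the grip force at its end, in the units of the state.
- bot.read_state(): the state, without advancing time (a new reading comes with each control period).
- bot.capture(name): name is "side" or "top" or "wrist"; returns a dict with "image" (420x560x3 uint8, blue, green, red), "fov_y" (degrees; the focal length in pixels is half the picture's height over the tangent of half this angle, whatever the lens; pixels are square), "cx", "cy" (the principal point, pixels), "R" (3x3) and "t" (3): a world point X has camera coordinates R X + t. Camera axes: x right, y down, z forward; pixel columns grow to the right and rows downward; lengths in m; the calibration is good to about 2 mm. A picture is of the moment at which its call begins. There is no depth.
- bot.finish_job(): hands the job in; it is judged then, once.
The state is a dict: "time": time; "joints": joint angles; "qd": joint speeds; "joint_torque": joint torques, N m; "tool_pos": TCP position; "eef_rot": TCP orientation; "wrist_force": force on the tool from outside, world axes, zero at the start; "moment": the same for the moment, N m; "grip_width": finger opening in m; "grip_force": force on a finger pad.
Only numpy, scipy, OpenCV 4.12 (cv2) and the standard library are available. Lean on these libraries where they do the work, as an engineer would, in place of code of your own. Each camera call takes 0.05 s, during which the arm holds its last target. There are 200 camera calls.

## Working session

There is one attempt and no reset: what is moved stays moved. The work goes in short steps, Python scripts to look and compute and a tool call to move; the robot and the scene stay as the last step left them, time stands still between calls to the robot, and variables do not carry over. Pictures are saved under pics/ and viewed, at most 17 in all, crops included, and the job is handed in when it is done.

Besides the shell and the picture viewer there is one more tool, called after "Request:" as name(argument=value, ...) on one line, values as JSON. arm_command: Moves the arm, as the interface text tells. Its arguments: {"type":"object","properties":{"rows":{"type":"array","items":{"type":"object","properties":{"slide":{"type":"array","items":{"type":"number"}},"turn":{"type":"array","items":{"type":"number"}},"jaw":{"type":"number"}}}},"force":{"type":"number"}},"required":["rows"]}

```bash
mkdir -p pics; cat > h.py <<'E'
import numpy as np, cv2
from rig import bot
def cap(n):
    c=bot.capture(n); c['f']=210/np.tan(np.radians(c['fov_y'])/2); c['R']=np.array(c['R']); c['t']=np.array(c['t']); return c
def ray(c,u,v):
    d=c['R'].T@np.array([(u-c['cx'])/c['f'],(v-c['cy'])/c['f'],1]); return -c['R'].T@c['t'],d
def onz(c,u,v,z):
    o,d=ray(c,u,v); return o+d*(z-o[2])/d[2]
def proj(c,X):
    p=c['R']@np.array(X)+c['t']; return c['f']*p[:2]/p[2]+[c['cx'],c['cy']]
def tri(c1,p1,c2,p2):
    A=[];b=[]
    M=np.zeros((3,3));v=np.zeros(3)
    for c,p in((c1,p1),(c2,p2)):
        o,d=ray(c,*p);d=d/np.linalg.norm(d);P=np.eye(3)-np.outer(d,d);M+=P;v+=P@o
    return np.linalg.solve(M,v)
def st():
    s=bot.read_state(); print('t',round(s['time'],2),'pos',np.round(s['tool_pos'],4),'x',np.round(np.array(s['eef_rot'])[:,0],3),'y',np.round(np.array(s['eef_rot'])[:,1],3),'w',round(s['grip_width'],4),'F',np.round(s['wrist_force'],1)); return s
E
python3 - <<'E'
from h import *
s=st()
ims=[]
for n in('top','side','wrist'):
    c=cap(n); print(n,c['f'],c['cx'],c['cy'],np.round(-c['R'].T@c['t'],3),np.round(c['R'][2],2)); cv2.imwrite(f'pics/{n}0.png',c['image'])
E
```

```text
t 0.0 pos [ 0.3037 -0.6574  0.2551] x [ 0.908  0.419 -0.   ] y [ 0.419 -0.908 -0.002] w 0.0854 F [ 0.7  0.3 -1. ]
top 496.0506072145874 277.58591886409965 208.97286901072752 [ 0.24  -0.133  1.5  ] [ 0.21 -0.01 -0.98]
side 387.39522574355794 283.1215177324337 209.92019280546006 [1.261 0.01  0.759] [-0.71 -0.17 -0.68]
wrist 312.90649057058187 278.7478867506645 206.12956461164288 [ 0.366 -0.629  0.374] [-0.25 -0.11 -0.96]
```

View pics/top0.png

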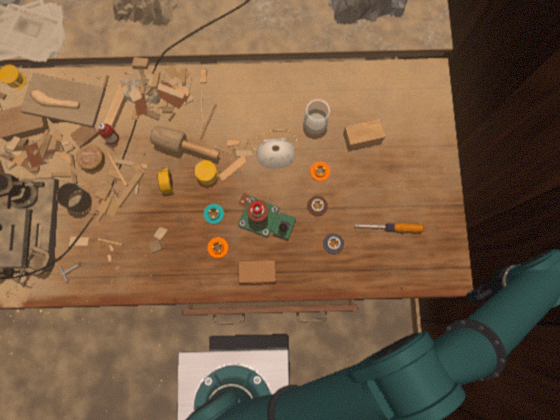

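View pics/side0.png

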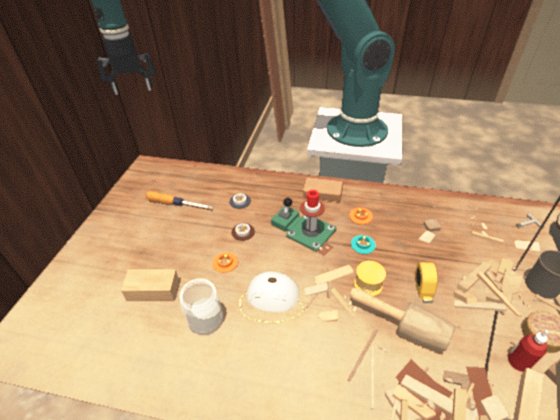

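The top view shows the arbor with red sleeve at (257,211). The wheel candidates are dark brown (317,205), slate grey (334,243), orange (320,171) and (217,247), and turquoise (213,213). I choose brown and slate; the orange and turquoise ones are look-alikes, and no tan wheel is visible. The side view agrees: slate (240,200), brown (242,231), sleeve (312,200), knob (287,202). Next is a close crop.

```bash
python3 - <<'E'
from h import *
c=cap('top'); s=cap('side')
a=cv2.resize(c['image'][160:265,200:350],None,fx=5,fy=5,interpolation=cv2.INTER_CUBIC)
cv2.imwrite('pics/crop1.png',a)
for n,p in dict(brown=(317,205),grey=(334,243)).items(): print(n,onz(c,*p,.012))
print('sleeve',tri(c,(258,208),s,(312,200)))
print('knob',tri(c,(284,228),s,(287,202)))
E
```

```text
brown [ 0.57426781 -0.26239235  0.012     ]
grey [ 0.45514113 -0.30873974  0.012     ]
sleeve [ 0.5459074  -0.08386586  0.11852089]
knob [ 0.49719632 -0.15776575  0.05629082]
```

View pics/crop1.png

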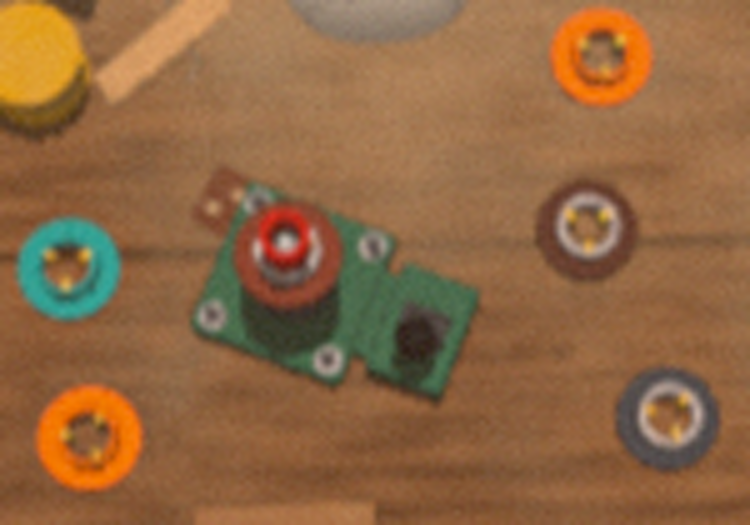

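The crop confirms it: the brown wheel at crop (588,230) and the slate wheel at (668,415) have aluminium hubs and three tabs. The red-brown wheel and sleeve are at (287,245), the lever block is to the lower right, and the knob is at (418,340). I'll move to a wrist viewpoint that covers all of these.

Request:
arm_command(rows=[{"slide":[2.1,-2.0,-0.1]},{"slide":[2.1,-2.0,-0.1]},{"slide":[2.1,-2.0,-0.1]},{"slide":[2.1,-2.0,-0.1]},{"slide":[2.1,-2.0,-0.1]},{"slide":[2.1,-2.0,-0.1]},{"slide":[2.1,-2.0,-0.1]},{"slide":[2.1,-2.0,-0.1]}])

```text
schema error: expected keys slide, turn, jaw
```

Request:
arm_command(rows=[{"slide":[2.1,-2.0,-0.1]},{"slide":[2.1,-2.0,-0.1]},{"slide":[2.1,-2.0,-0.1]},{"slide":[2.1,-2.0,-0.1]},{"slide":[2.1,-2.0,-0.1]},{"slide":[2.1,-2.0,-0.1]},{"slide":[2.1,-2.0,-0.1]},{"slide":[0,0,0]}])

```text
schema error: expected keys slide, turn, jaw
```

```bash
cat >> h.py <<'E'
from scipy.spatial.transform import Rotation as Ro
def Rt(psi):
    a=np.radians(psi); return np.array([[np.cos(a),np.sin(a),0],[np.sin(a),-np.cos(a),0],[0,0,-1]])
def go(pos,psi=None):
    "slide (cm, tool axes now) first, then turn (deg)"
    s=bot.read_state(); R=np.array(s['eef_rot']); p=np.array(s['tool_pos'])
    print('psi now',round(np.degrees(np.arctan2(R[1,0],R[0,0])),2),'j7',round(s['joints'][6],2))
    print('slide cm',np.round(R.T@(np.array(pos)-p)*100,2))
    if psi is not None: print('turn',np.round(np.degrees(Ro.from_matrix(R.T@Rt(psi)).as_rotvec()),2))
E
python3 - <<'E'
from h import *
st(); c=cap('wrist'); np.savez('w1.npz',**{k:c[k] for k in('image','R','t','f','cx','cy')})
cv2.imwrite('pics/w1.png',cv2.resize(c['image'],(800,600),interpolation=cv2.INTER_CUBIC))
E
```

```text
t 0.25 pos [ 0.3039 -0.6578  0.2557] x [ 0.908  0.419 -0.   ] y [ 0.419 -0.908 -0.001] w 0.0853 F [-0.8  0.6 -0.4]
```

View pics/w1.png

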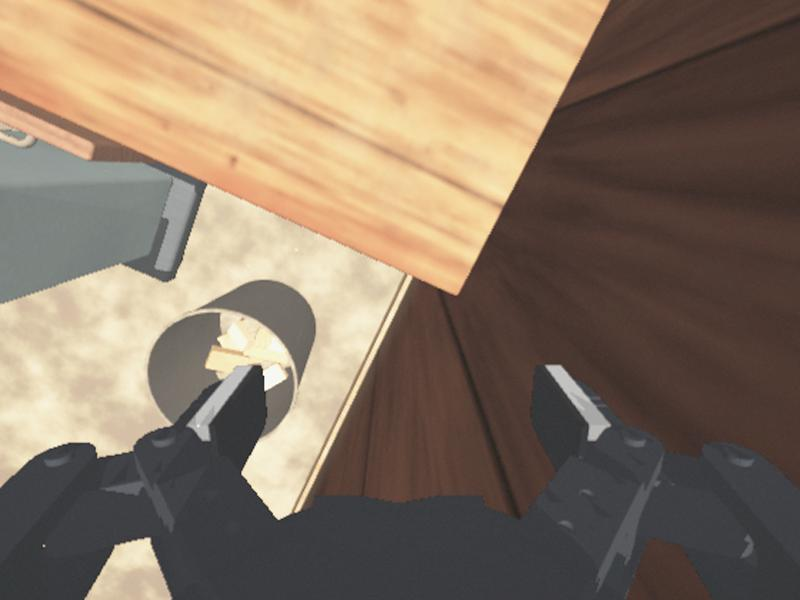

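The move was refused because every row needs all the keys, so this is still the start view. The fingers are at (230,400) and (570,400), and image up is tool +x. Resending.

Request:
arm_command(rows=[{"slide":[2.1,-2.0,-0.1],"turn":[0,0,0],"jaw":1},{"slide":[2.1,-2.0,-0.1],"turn":[0,0,0],"jaw":1},{"slide":[2.1,-2.0,-0.1],"turn":[0,0,0],"jaw":1},{"slide":[2.1,-2.0,-0.1],"turn":[0,0,0],"jaw":1},{"slide":[2.1,-2.0,-0.1],"turn":[0,0,0],"jaw":1},{"slide":[2.1,-2.0,-0.1],"turn":[0,0,0],"jaw":1},{"slide":[2.1,-2.0,-0.1],"turn":[0,0,0],"jaw":1},{"slide":[2.1,-2.0,-0.1],"turn":[0,0,0],"jaw":1}])

```text
time: 0.97
tool_pos: [0.3899, -0.4411, 0.2645]
eef_rot: [[0.908, 0.419, 0.0], [0.419, -0.908, -0.0], [0.0, 0.0, -1.0]]
wrist_force: [-0.7, -0.0, 0.4]
grip_width: 0.0857
grip_force: 0.0
```

Request:
arm_command(rows=[{"slide":[2.1,-2.0,-0.1],"turn":[0,0,0],"jaw":1},{"slide":[2.1,-2.0,-0.1],"turn":[0,0,0],"jaw":1},{"slide":[2.1,-2.0,-0.1],"turn":[0,0,0],"jaw":1},{"slide":[2.1,-2.0,-0.1],"turn":[0,0,0],"jaw":1},{"slide":[2.1,-2.0,-0.1],"turn":[0,0,0],"jaw":1},{"slide":[2.1,-2.0,-0.1],"turn":[0,0,0],"jaw":1},{"slide":[0,0,0],"turn":[0,0,0],"jaw":0.4},{"slide":[0,0,0],"turn":[0,0,0],"jaw":0.4}])

```text
time: 1.63
tool_pos: [0.4546, -0.2787, 0.2705]
eef_rot: [[0.906, 0.424, 0.001], [0.424, -0.906, 0.0], [0.001, -0.0, -1.0]]
wrist_force: [-0.2, -0.6, 1.0]
grip_width: 0.0639
grip_force: 0.0
```

```bash
python3 - <<'E'
from h import *
st(); c=cap('wrist'); np.savez('w1.npz',**{k:c[k] for k in('image','R','t','f','cx','cy')})
cv2.imwrite('pics/w1.png',cv2.resize(c['image'],(800,600),interpolation=cv2.INTER_CUBIC))
E
```

```text
t 1.63 pos [ 0.4546 -0.2787  0.2705] x [0.906 0.424 0.001] y [ 0.424 -0.906 -0.   ] w 0.0639 F [-0.2 -0.6  1. ]
```

View pics/w1.png

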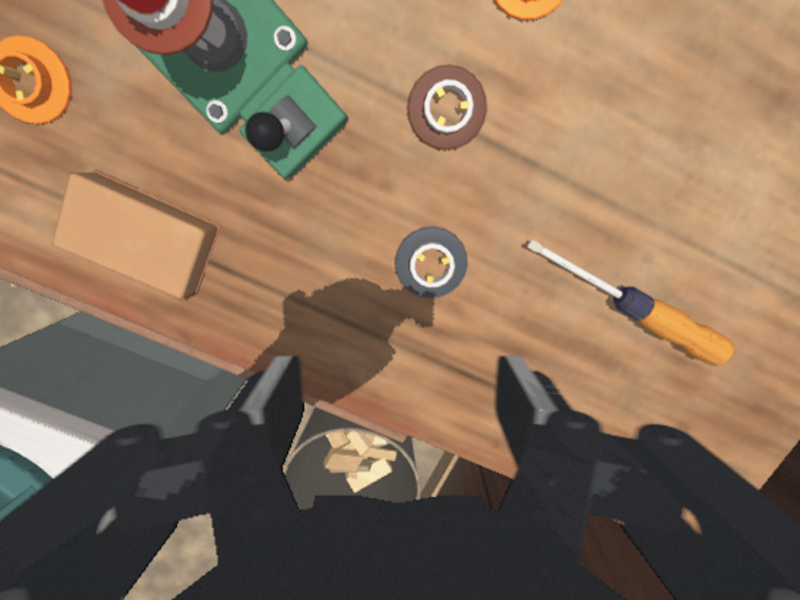

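The wrist view shows brown at (447,107), slate at (431,262), the lever knob at (266,131) and the plate corner bolts at (285,38) and (217,112). I'll measure the two wheels from this, then move to view the arbor.

```bash
cat >> h.py <<'E'
def wheel(c,u,v,zoff=0,r=26):
    "tab blobs near pixel -> centre and tab angle (deg mod 120)"
    im=c['image']; hsv=cv2.cvtColor(im,cv2.COLOR_BGR2HSV)
    m=cv2.inRange(hsv,(22,120,110),(36,255,255)); k=np.zeros_like(m); cv2.circle(k,(int(u),int(v)),r,255,-1); m&=k
    n,l,S,C=cv2.connectedComponentsWithStats(m)
    o=sorted(range(1,n),key=lambda i:-S[i,4])[:3]
    P=np.array([onz(c,*C[i],zoff+.014)[:2] for i in o])
    ctr=P.mean(0)
    for _ in range(3):
        d=P-ctr; a=np.degrees(np.arctan2(d[:,1],d[:,0]))
    print('areas',[S[i,4] for i in o],'ctr',np.round(ctr,4),'r',np.round(np.hypot(*d.T),4),'ang mod120',np.round(a%120,1))
    return ctr,a
E
python3 - <<'E'
from h import *
d=np.load('w1.npz'); c={k:d[k] for k in d}
for n,u,v in(('brown',447,107),('grey',431,262)):
    print(n); wheel(c,u*.7,v*.7)
go((.465,-.122,.30))
E
```

```text
brown
areas [np.int32(8), np.int32(7), np.int32(5)] ctr [ 0.5756 -0.2644] r [0.01   0.0115 0.0111] ang mod120 [57.9 56.1 63.7]
grey
areas [np.int32(17), np.int32(13), np.int32(12)] ctr [ 0.4571 -0.3088] r [0.012  0.0121 0.0121] ang mod120 [75.6 76.  75.4]
psi now 24.88 j7 -0.67
slide cm [  7.69 -13.9   -2.96]
```

Request:
arm_command(rows=[{"slide":[1.3,-2.3,-0.5],"turn":[0,0,0],"jaw":0.4},{"slide":[1.3,-2.3,-0.5],"turn":[0,0,0],"jaw":0.4},{"slide":[1.3,-2.3,-0.5],"turn":[0,0,0],"jaw":0.4},{"slide":[1.3,-2.3,-0.5],"turn":[0,0,0],"jaw":0.4},{"slide":[1.3,-2.3,-0.5],"turn":[0,0,0],"jaw":0.4},{"slide":[1.2,-2.4,-0.5],"turn":[0,0,0],"jaw":0.4},{"slide":[0,0,0],"turn":[0,0,0],"jaw":0.4},{"slide":[0,0,0],"turn":[0,0,0],"jaw":0.4}])

```text
time: 2.35
tool_pos: [0.4653, -0.1224, 0.3007]
eef_rot: [[0.907, 0.42, 0.001], [0.42, -0.907, -0.001], [0.0, 0.001, -1.0]]
wrist_force: [-0.9, -0.6, -1.3]
grip_width: 0.0591
grip_force: 0.0
```

```bash
python3 - <<'E'
from h import *
st(); c=cap('wrist'); np.savez('w2.npz',**{k:c[k] for k in('image','R','t','f','cx','cy')})
cv2.imwrite('pics/w2.png',cv2.resize(c['image'],(800,600),interpolation=cv2.INTER_CUBIC))
E
```

```text
t 2.35 pos [ 0.4653 -0.1224  0.3007] x [0.907 0.42  0.   ] y [ 0.42  -0.907  0.001] w 0.0591 F [-0.9 -0.6 -1.3]
```

View pics/w2.png

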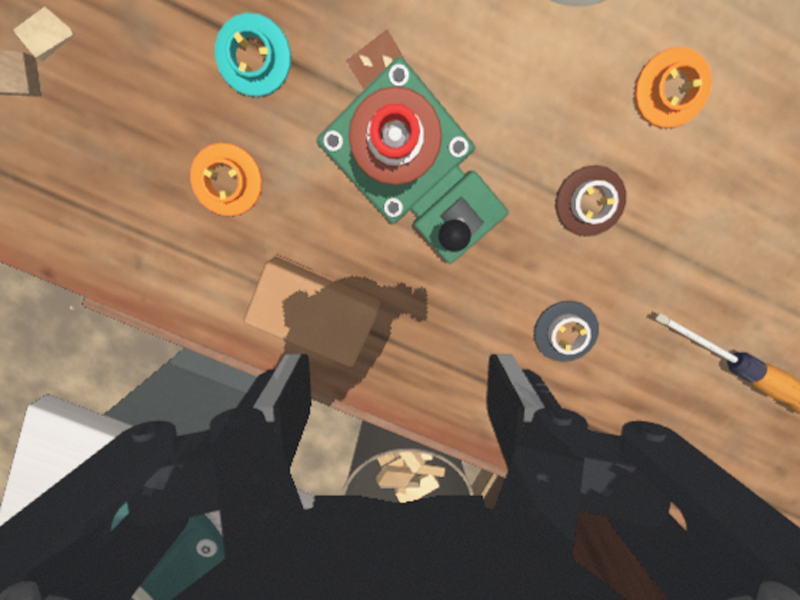

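Here the arbor bolts are at (399,75), (459,147), (394,208) and (333,141), with the sleeve top at (395,132) and the knob at (454,235).

```bash
python3 - <<'E'
from h import *
d=np.load('w2.npz'); c={k:d[k] for k in d}
s=.7
B=np.array([onz(c,u*s,v*s,.017)[:2] for u,v in((399,75),(459,147),(394,208),(333,141))])
print('bolts',B.round(4),'ctr',B.mean(0).round(4))
# edges: b0->b1 and b3->b2 ; b0->b3, b1->b2
for i,j in((0,1),(3,2),(0,3),(1,2)): e=B[j]-B[i]; print(i,j,np.hypot(*e).round(4),np.degrees(np.arctan2(e[1],e[0])).round(2))
hsv=cv2.cvtColor(c['image'],cv2.COLOR_BGR2HSV)
m=cv2.inRange(hsv,(0,200,150),(5,255,255))|cv2.inRange(hsv,(174,200,150),(180,255,255))
cs,_=cv2.findContours(m,cv2.RETR_EXTERNAL,cv2.CHAIN_APPROX_NONE); q=max(cs,key=cv2.contourArea)
(u,v),r=cv2.minEnclosingCircle(q); print('sleeve px',u/s,v/s,r, onz(c,u,v,.144)[:2], r*(-c['R'].T@c['t']-[0,0,.144])[2]/c['f'])
k=onz(c,454*s,235*s,.06); print('knob',k)
for n,u,v in(('brown',596,202),('grey',571,336)): print(n); wheel(c,u*s,v*s)
E
```

```text
bolts [[ 0.5955 -0.0627]
 [ 0.566  -0.1329]
 [ 0.496  -0.104 ]
 [ 0.5252 -0.0333]] ctr [ 0.5457 -0.0832]
0 1 0.0761 -112.75
3 2 0.0765 -112.47
0 3 0.0762 157.27
1 2 0.0758 157.54Traceback (most recent call last):
  File "<stdin>", line 10, in <module>
ValueError: max() iterable argument is empty
```

```bash
python3 - <<'E'
from h import *
go((.5457,-.0834,.138))
d=np.load('w2.npz'); c={k:d[k] for k in d}; s=.7
print('knob',onz(c,454*s,235*s,.06))
for n,u,v in(('brown',596,202),('grey',571,336)): print(n); wheel(c,u*s,v*s)
E
```

```text
psi now 24.71 j7 -1.0
slide cm [ 9.02 -0.29 16.24]
knob [ 0.5001787  -0.15562303  0.06      ]
brown
areas [np.int32(16), np.int32(15), np.int32(11)] ctr [ 0.5765 -0.2651] r [0.0122 0.0122 0.0124] ang mod120 [58.9 58.  58.4]
grey
areas [np.int32(12), np.int32(11), np.int32(9)] ctr [ 0.4572 -0.3095] r [0.0124 0.012  0.0121] ang mod120 [75.9 76.2 74.6]
```

Request:
arm_command(rows=[{"slide":[2.0,-0.1,0],"turn":[0,0,0],"jaw":0.4},{"slide":[2.0,-0.1,0],"turn":[0,0,0],"jaw":0.4},{"slide":[2.0,-0.1,0],"turn":[0,0,0],"jaw":0.4},{"slide":[2.0,0,0],"turn":[0,0,0],"jaw":0.4},{"slide":[1.0,0,1.5],"turn":[0,0,0],"jaw":0.4},{"slide":[0,0,2.5],"turn":[0,0,0],"jaw":0.4},{"slide":[0,0,2.5],"turn":[0,0,0],"jaw":0.4},{"slide":[0,0,2.5],"turn":[0,0,0],"jaw":0.4}])

```text
time: 3.07
tool_pos: [0.5458, -0.0847, 0.2091]
eef_rot: [[0.909, 0.416, 0.0], [0.416, -0.909, -0.001], [-0.0, 0.002, -1.0]]
wrist_force: [-0.5, -0.1, -0.1]
grip_width: 0.0595
grip_force: 0.0
```

Request:
arm_command(rows=[{"slide":[0,0,2.0],"turn":[0,0,0],"jaw":0.4},{"slide":[0,0,2.0],"turn":[0,0,0],"jaw":0.4},{"slide":[0,0,2.0],"turn":[0,0,0],"jaw":0.4},{"slide":[0,0,1.2],"turn":[0,0,0],"jaw":0.4},{"slide":[0,0,0],"turn":[0,0,0],"jaw":0.4},{"slide":[0,0,0],"turn":[0,0,0],"jaw":-0.6},{"slide":[0,0,0],"turn":[0,0,0],"jaw":-0.6},{"slide":[0,0,0],"turn":[0,0,0],"jaw":-0.6}], force=30)

```text
time: 3.73
tool_pos: [0.5464, -0.0827, 0.1393]
eef_rot: [[0.908, 0.418, 0.002], [0.418, -0.908, -0.001], [0.002, 0.001, -1.0]]
wrist_force: [-0.6, -0.2, -0.7]
grip_width: 0.0292
grip_force: 29.6
```

Request:
arm_command(rows=[{"slide":[0,0,0],"turn":[0,0,0],"jaw":-0.6},{"slide":[0,0,0],"turn":[0,0,0],"jaw":-0.6},{"slide":[0,0,-0.5],"turn":[0,0,0],"jaw":-0.6},{"slide":[0,0,-0.5],"turn":[0,0,0],"jaw":-0.6},{"slide":[0,0,-1],"turn":[0,0,0],"jaw":-0.6},{"slide":[0,0,-1],"turn":[0,0,0],"jaw":-0.6},{"slide":[0,0,-1],"turn":[0,0,0],"jaw":-0.6},{"slide":[0,0,-1],"turn":[0,0,0],"jaw":-0.6}])

```text
time: 4.4
tool_pos: [0.5458, -0.0817, 0.1898]
eef_rot: [[0.908, 0.419, 0.001], [0.419, -0.908, -0.0], [0.001, 0.0, -1.0]]
wrist_force: [-0.2, -1.0, -0.4]
grip_width: 0.0295
grip_force: 29.7
```

```bash
python3 - <<'E'
from h import *
st(); c=cap('wrist'); s=cap('side')
a=cv2.resize(c['image'],(480,360)); b=cv2.resize(s['image'][120:270,210:410],(480,360),interpolation=cv2.INTER_CUBIC)
cv2.imwrite('pics/w3.png',np.vstack([a,b])[:, :][:720][::1] if 0 else cv2.resize(np.hstack([a,b]),(800,300)))
go((.60,-.40,.138))
E
```

```text
t 4.4 pos [ 0.5458 -0.0817  0.1898] x [0.908 0.419 0.001] y [ 0.419 -0.908  0.   ] w 0.0295 F [-0.2 -1.  -0.4]
psi now 24.79 j7 -1.13
slide cm [-8.55 31.1   5.3 ]
```

View pics/w3.png

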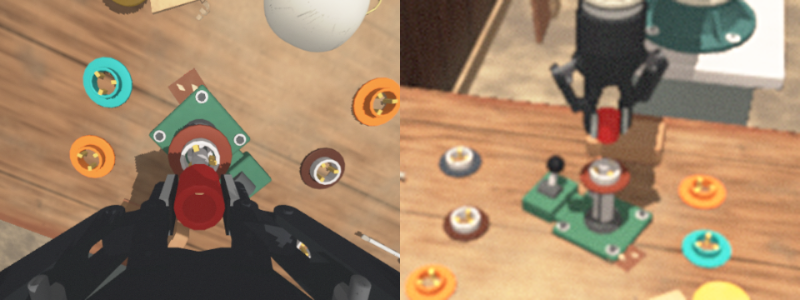

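The sleeve is gripped and clear, and the wheel is still on the shoulder. I'll park the sleeve on the free bench near (0.60,-0.40).

Request:
arm_command(rows=[{"slide":[-0.8,3.1,0],"turn":[0,0,0],"jaw":-0.6},{"slide":[-0.9,3.1,0],"turn":[0,0,0],"jaw":-0.6},{"slide":[-0.8,3.1,0],"turn":[0,0,0],"jaw":-0.6},{"slide":[-0.9,3.1,0],"turn":[0,0,0],"jaw":-0.6},{"slide":[-0.8,3.1,0],"turn":[0,0,0],"jaw":-0.6},{"slide":[-0.9,3.1,0],"turn":[0,0,0],"jaw":-0.6},{"slide":[-0.9,3.1,0],"turn":[0,0,0],"jaw":-0.6},{"slide":[-0.9,3.1,0],"turn":[0,0,0],"jaw":-0.6}])

```text
time: 5.17
tool_pos: [0.5866, -0.3373, 0.188]
eef_rot: [[0.908, 0.419, -0.001], [0.419, -0.908, 0.0], [-0.0, -0.001, -1.0]]
wrist_force: [1.1, 0.2, -1.0]
grip_width: 0.029
grip_force: 29.8
```

Request:
arm_command(rows=[{"slide":[-0.9,3.1,0],"turn":[0,0,0],"jaw":-0.6},{"slide":[-0.8,3.1,0],"turn":[0,0,0],"jaw":-0.6},{"slide":[0,0,3],"turn":[0,0,0],"jaw":-0.6},{"slide":[0,0,3],"turn":[0,0,0],"jaw":-0.6},{"slide":[0,0,3],"turn":[0,0,0],"jaw":-0.6},{"slide":[0,0,2.5],"turn":[0,0,0],"jaw":-0.6},{"slide":[0,0,2],"turn":[0,0,0],"jaw":-0.6},{"slide":[0,0,0],"turn":[0,0,0],"jaw":-0.6}])

```text
time: 5.83
tool_pos: [0.5941, -0.397, 0.0479]
eef_rot: [[0.908, 0.42, -0.008], [0.42, -0.908, 0.005], [-0.006, -0.008, -1.0]]
wrist_force: [-1.1, 0.3, -1.4]
grip_width: 0.0291
grip_force: 29.8
```

```bash
python3 - <<'E'
from h import *
st();go((.60,-.40,.0318))
E
```

```text
t 5.83 pos [ 0.5941 -0.397   0.0479] x [ 0.908  0.42  -0.006] y [ 0.42  -0.908 -0.008] w 0.0291 F [-1.1  0.3 -1.4]
psi now 24.81 j7 -0.68
slide cm [0.42 0.53 1.61]
```

Request:
arm_command(rows=[{"slide":[0,0,0],"turn":[0,0,0],"jaw":-0.6},{"slide":[0,0,0],"turn":[0,0,0],"jaw":-0.6},{"slide":[0,0,0.4],"turn":[0,0,0],"jaw":-0.6},{"slide":[0,0,0.4],"turn":[0,0,0],"jaw":-0.6},{"slide":[0,0,0.3],"turn":[0,0,0],"jaw":-0.6},{"slide":[0,0,0.3],"turn":[0,0,0],"jaw":-0.6},{"slide":[0,0,0],"turn":[0,0,0],"jaw":-0.6},{"slide":[0,0,0],"turn":[0,0,0],"jaw":-0.6}])

```text
time: 6.5
tool_pos: [0.5973, -0.3991, 0.0391]
eef_rot: [[0.908, 0.419, -0.0], [0.419, -0.908, 0.0], [-0.0, -0.0, -1.0]]
wrist_force: [-0.4, -0.4, -0.4]
grip_width: 0.0292
grip_force: 29.8
```

Request:
arm_command(rows=[{"slide":[0,0,0.2],"turn":[0,0,0],"jaw":-0.6},{"slide":[0,0,0.2],"turn":[0,0,0],"jaw":-0.6},{"slide":[0,0,0.2],"turn":[0,0,0],"jaw":-0.6},{"slide":[0,0,0.1],"turn":[0,0,0],"jaw":-0.6},{"slide":[0,0,0],"turn":[0,0,0],"jaw":-0.6},{"slide":[0,0,0],"turn":[0,0,0],"jaw":-0.6},{"slide":[0,0,0],"turn":[0,0,0],"jaw":-0.6},{"slide":[0,0,0],"turn":[0,0,0],"jaw":-0.6}])

```text
time: 7.17
tool_pos: [0.5976, -0.3993, 0.0324]
eef_rot: [[0.908, 0.419, 0.0], [0.419, -0.908, -0.0], [0.0, 0.0, -1.0]]
wrist_force: [0.3, -0.3, -1.2]
grip_width: 0.0287
grip_force: 29.8
```

Request:
arm_command(rows=[{"slide":[0,0,0.1],"turn":[0,0,0],"jaw":-0.6},{"slide":[0,0,0],"turn":[0,0,0],"jaw":-0.6},{"slide":[0,0,0],"turn":[0,0,0],"jaw":-0.2},{"slide":[0,0,0],"turn":[0,0,0],"jaw":0.2},{"slide":[0,0,0],"turn":[0,0,0],"jaw":0.4},{"slide":[0,0,0],"turn":[0,0,0],"jaw":0.4},{"slide":[0,0,-2],"turn":[0,0,0],"jaw":0.4},{"slide":[0,0,-3],"turn":[0,0,0],"jaw":0.4}])

```text
time: 7.83
tool_pos: [0.5951, -0.3976, 0.0783]
eef_rot: [[0.908, 0.42, -0.006], [0.42, -0.908, 0.004], [-0.004, -0.006, -1.0]]
wrist_force: [0.4, 0.3, -0.6]
grip_width: 0.0598
grip_force: 0.0
```

Request:
arm_command(rows=[{"slide":[0,0,-4],"turn":[0,0,0],"jaw":0.4},{"slide":[0,0,-4],"turn":[0,0,0],"jaw":0.4},{"slide":[0,0,-4],"turn":[0,0,0],"jaw":0.4},{"slide":[0,-3,-2],"turn":[0,0,0],"jaw":0.4},{"slide":[0,-3,0],"turn":[0,0,0],"jaw":0.4},{"slide":[0,-3,0],"turn":[0,0,0],"jaw":0.4},{"slide":[0,-3,0],"turn":[0,0,0],"jaw":0.4},{"slide":[0,-3,0],"turn":[0,0,0],"jaw":0.4}])

```text
time: 8.5
tool_pos: [0.5338, -0.2619, 0.2218]
eef_rot: [[0.908, 0.419, 0.001], [0.419, -0.908, -0.0], [0.001, 0.001, -1.0]]
wrist_force: [-0.3, 0.5, 0.2]
grip_width: 0.06
grip_force: 0.0
```

```bash
python3 - <<'E'
from h import *
st();go((.475,-.115,.235))
E
```

```text
t 8.5 pos [ 0.5338 -0.2619  0.2218] x [0.908 0.419 0.001] y [ 0.419 -0.908  0.001] w 0.06 F [-0.3  0.5  0.2]
psi now 24.79 j7 -0.82
slide cm [  0.82 -15.8   -1.33]
```

Request:
arm_command(rows=[{"slide":[0.1,-2.7,-0.2],"turn":[0,0,0],"jaw":0.4},{"slide":[0.1,-2.7,-0.2],"turn":[0,0,0],"jaw":0.4},{"slide":[0.2,-2.7,-0.2],"turn":[0,0,0],"jaw":0.4},{"slide":[0.2,-2.7,-0.2],"turn":[0,0,0],"jaw":0.4},{"slide":[0.2,-2.6,-0.2],"turn":[0,0,0],"jaw":0.4},{"slide":[0,-2.4,-0.3],"turn":[0,0,0],"jaw":0.4},{"slide":[0,0,0],"turn":[0,0,0],"jaw":0.4},{"slide":[0,0,0],"turn":[0,0,0],"jaw":0.4}])

```text
time: 9.17
tool_pos: [0.4752, -0.115, 0.2347]
eef_rot: [[0.906, 0.422, 0.0], [0.422, -0.906, 0.0], [0.0, 0.0, -1.0]]
wrist_force: [0.2, -0.3, -0.6]
grip_width: 0.0596
grip_force: 0.0
```

```bash
python3 - <<'E'
from h import *
st(); c=cap('wrist'); np.savez('w4.npz',**{k:c[k] for k in('image','R','t','f','cx','cy')})
u,v=proj(c,(.5457,-.0832,.106)); print(u,v)
x,y=int(u),int(v)
wheel(c,u,v,.092,r=32)
a=c['image'][max(0,y-60):y+60,x-80:x+80]
t=cap('top')['image'][180:240,320:400]
cv2.imwrite('pics/w4.png',np.hstack([cv2.resize(a,None,fx=2.5,fy=2.5,interpolation=cv2.INTER_CUBIC),cv2.resize(t,(400,int(a.shape[0]*2.5)))]))
E
```

```text
t 9.17 pos [ 0.4752 -0.115   0.2347] x [0.906 0.422 0.   ] y [ 0.422 -0.906  0.   ] w 0.0596 F [ 0.2 -0.3 -0.6]
280.11394129758384 106.29655183465479
areas [np.int32(37), np.int32(18), np.int32(16)] ctr [ 0.5455 -0.0822] r [0.0114 0.012  0.0121] ang mod120 [43.9 41.8 45. ]
```

View pics/w4.png

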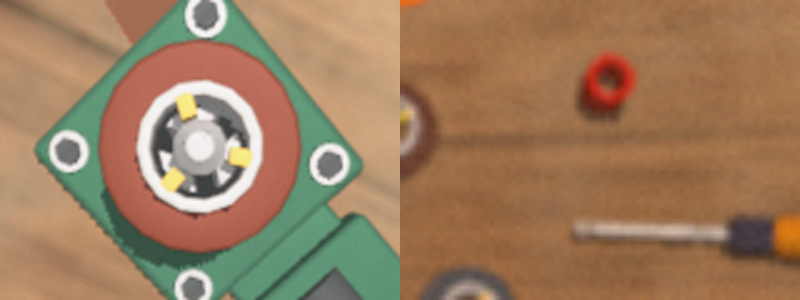

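The sleeve stands upright on the bench. Wheel0's tabs are at (186,106), (240,157) and (173,180) in the crop, with tab angle 43.5° mod 120. The keyways are at -22.6°, which is 97.4° mod 120, so the wheel needs about +54°.

Request:
arm_command(rows=[{"slide":[1.6,0,0],"turn":[0,0,0],"jaw":0.4},{"slide":[1.6,0,0],"turn":[0,0,0],"jaw":0.4},{"slide":[1.6,0,0],"turn":[0,0,0],"jaw":0.4},{"slide":[1.6,0,0],"turn":[0,0,0],"jaw":0.4},{"slide":[1.3,0,1],"turn":[0,0,0],"jaw":0.4},{"slide":[0,0,2],"turn":[0,0,0],"jaw":0.4},{"slide":[0,0,2],"turn":[0,0,0],"jaw":0.4},{"slide":[0,0,2],"turn":[0,0,0],"jaw":0.4}])

```text
time: 9.93
tool_pos: [0.5467, -0.0855, 0.1634]
eef_rot: [[0.909, 0.417, 0.001], [0.417, -0.909, -0.001], [0.001, 0.001, -1.0]]
wrist_force: [-0.2, -0.6, -0.1]
grip_width: 0.0601
grip_force: 0.0
```

Request:
arm_command(rows=[{"slide":[0,0,2],"turn":[0,0,0],"jaw":0.4},{"slide":[0,0,1],"turn":[0,0,0],"jaw":0.4},{"slide":[0,0,0.5],"turn":[0,0,0],"jaw":0.4},{"slide":[0,0,0.3],"turn":[0,0,0],"jaw":0.4},{"slide":[0,0,0],"turn":[0,0,0],"jaw":0.4},{"slide":[0,0,0],"turn":[0,0,0],"jaw":0.4},{"slide":[0,0,0],"turn":[0,0,0],"jaw":0.4},{"slide":[0,0,0],"turn":[0,0,0],"jaw":0.4}])

```text
time: 10.6
tool_pos: [0.5461, -0.084, 0.1272]
eef_rot: [[0.908, 0.419, 0.002], [0.419, -0.908, -0.0], [0.002, 0.001, -1.0]]
wrist_force: [0.6, -0.6, 0.6]
grip_width: 0.06
grip_force: 0.0
```

```bash
python3 - <<'E'
from h import *
st();go((.5456,-.0828,.126))
E
```

```text
t 10.6 pos [ 0.5461 -0.084   0.1272] x [0.908 0.419 0.002] y [ 0.419 -0.908  0.001] w 0.06 F [ 0.6 -0.6  0.6]
psi now 24.79 j7 -1.17
slide cm [ 0.   -0.13  0.12]
```

Grip the hub, lift slightly so nothing drags, and turn.

Request:
arm_command(rows=[{"slide":[0,-0.1,0.1],"turn":[0,0,0],"jaw":0},{"slide":[0,0,0],"turn":[0,0,0],"jaw":-0.4},{"slide":[0,0,0],"turn":[0,0,0],"jaw":-0.4},{"slide":[0,0,0],"turn":[0,0,0],"jaw":-0.4},{"slide":[0,0,0],"turn":[0,0,0],"jaw":-0.4},{"slide":[0,0,0],"turn":[0,0,0],"jaw":-0.4},{"slide":[0,0,-0.2],"turn":[0,0,0],"jaw":-0.4},{"slide":[0,0,0],"turn":[0,0,0],"jaw":-0.4}], force=40)

```text
time: 11.27
tool_pos: [0.545, -0.0831, 0.1273]
eef_rot: [[0.908, 0.42, -0.0], [0.42, -0.908, -0.0], [-0.0, 0.0, -1.0]]
wrist_force: [0.1, -0.3, -1.9]
grip_width: 0.0358
grip_force: 40.0
```

Request:
arm_command(rows=[{"slide":[0,0,0],"turn":[0,0,-6.7],"jaw":-0.4},{"slide":[0,0,0],"turn":[0,0,-6.7],"jaw":-0.4},{"slide":[0,0,0],"turn":[0,0,-6.7],"jaw":-0.4},{"slide":[0,0,0],"turn":[0,0,-6.7],"jaw":-0.4},{"slide":[0,0,0],"turn":[0,0,-6.7],"jaw":-0.4},{"slide":[0,0,0],"turn":[0,0,-6.7],"jaw":-0.4},{"slide":[0,0,0],"turn":[0,0,-6.7],"jaw":-0.4},{"slide":[0,0,0],"turn":[0,0,-6.7],"jaw":-0.4}])

```text
time: 11.93
tool_pos: [0.5447, -0.0833, 0.1268]
eef_rot: [[0.196, 0.981, -0.001], [0.981, -0.196, -0.0], [-0.0, -0.001, -1.0]]
wrist_force: [-0.1, -0.3, -0.7]
grip_width: 0.0357
grip_force: 40.1
```

Request:
arm_command(rows=[{"slide":[0,0,0],"turn":[0,0,0],"jaw":-0.4},{"slide":[0,0,0],"turn":[0,0,0],"jaw":-0.4},{"slide":[0,0,0],"turn":[0,0,0],"jaw":-0.4},{"slide":[0,0,0.2],"turn":[0,0,0],"jaw":-0.4},{"slide":[0,0,0.2],"turn":[0,0,0],"jaw":-0.4},{"slide":[0,0,0.2],"turn":[0,0,0],"jaw":-0.4},{"slide":[0,0,0.2],"turn":[0,0,0],"jaw":-0.4},{"slide":[0,0,0],"turn":[0,0,0],"jaw":-0.4}])

```text
time: 12.6
tool_pos: [0.545, -0.0829, 0.1188]
eef_rot: [[0.201, 0.98, -0.0], [0.98, -0.201, -0.0], [-0.0, -0.0, -1.0]]
wrist_force: [0.2, 0.1, -0.3]
grip_width: 0.0354
grip_force: 40.1
```

```bash
python3 - <<'E'
from h import *
st();go((.5456,-.0828,.126))
E
```

```text
t 12.6 pos [ 0.545  -0.0829  0.1188] x [ 0.201  0.98  -0.   ] y [ 0.98  -0.201 -0.   ] w 0.0354 F [ 0.2  0.1 -0.3]
psi now 78.4 j7 -0.51
slide cm [ 0.03  0.06 -0.72]
```

It went down without force, so the tabs are in the keyways. I'll lower it as far as the gripper body clears the nose, then release.

Request:
arm_command(rows=[{"slide":[0,0,0.6],"turn":[0,0,0],"jaw":-0.4},{"slide":[0,0,0.7],"turn":[0,0,0],"jaw":-0.4},{"slide":[0,0,0.7],"turn":[0,0,0],"jaw":-0.4},{"slide":[0,0,0.7],"turn":[0,0,0],"jaw":-0.4},{"slide":[0,0,0.7],"turn":[0,0,0],"jaw":-0.4},{"slide":[0,0,0.5],"turn":[0,0,0],"jaw":-0.4},{"slide":[0,0,0],"turn":[0,0,0],"jaw":-0.4},{"slide":[0,0,0],"turn":[0,0,0],"jaw":-0.4}])

```text
time: 13.27
tool_pos: [0.545, -0.083, 0.0798]
eef_rot: [[0.201, 0.98, -0.001], [0.98, -0.201, 0.0], [-0.0, -0.001, -1.0]]
wrist_force: [1.2, -1.0, -1.7]
grip_width: 0.0355
grip_force: 40.3
```

Request:
arm_command(rows=[{"slide":[0,0,0],"turn":[0,0,0],"jaw":0.3},{"slide":[0,0,0],"turn":[0,0,0],"jaw":0.3},{"slide":[0,0,0],"turn":[0,0,0],"jaw":0.3},{"slide":[0,0,0],"turn":[0,0,0],"jaw":0.3},{"slide":[0,0,-2],"turn":[0,0,0],"jaw":0.3},{"slide":[0,0,-3],"turn":[0,0,0],"jaw":0.3},{"slide":[0,0,-3.5],"turn":[0,0,0],"jaw":0.3},{"slide":[0,0,-3.5],"turn":[0,0,0],"jaw":0.3}])

```text
time: 13.93
tool_pos: [0.5443, -0.0829, 0.2014]
eef_rot: [[0.201, 0.98, -0.002], [0.98, -0.201, 0.0], [-0.0, -0.002, -1.0]]
wrist_force: [1.1, -0.9, 0.6]
grip_width: 0.0553
grip_force: 0.0
```

Request:
arm_command(rows=[{"slide":[0,0,-3],"turn":[0,0,0],"jaw":0.3},{"slide":[-2,1,0],"turn":[0,0,7],"jaw":0.3},{"slide":[-2,1.5,0],"turn":[0,0,7],"jaw":0.3},{"slide":[-2,2.2,0],"turn":[0,0,7],"jaw":0.3},{"slide":[-2,2.4,0],"turn":[0,0,7],"jaw":0.3},{"slide":[-2,2.7,0],"turn":[0,0,7],"jaw":0.3},{"slide":[-2,3,0],"turn":[0,0,7],"jaw":0.3},{"slide":[0,0,0],"turn":[0,0,0],"jaw":0.3}])

```text
time: 14.6
tool_pos: [0.5934, -0.2641, 0.2307]
eef_rot: [[0.813, 0.582, 0.002], [0.582, -0.813, -0.007], [-0.003, 0.007, -1.0]]
wrist_force: [-0.2, -2.3, 1.4]
grip_width: 0.0555
grip_force: 0.0
```

```bash
python3 - <<'E'
from h import *
st(); s=cap('side')
for z in(.024,.040): print(proj(s,(.5457,-.0832,z)))
a=s['image'][190:250,270:350]; c=cap('wrist')
cv2.imwrite('pics/w5.png',np.hstack([cv2.resize(a,(400,300),interpolation=cv2.INTER_CUBIC),cv2.resize(c['image'],(400,300))]))
go((.50,-.30,.22),24.8)
E
```

```text
t 14.6 pos [ 0.5934 -0.2641  0.2307] x [ 0.813  0.582 -0.003] y [ 0.582 -0.813  0.007] w 0.0555 F [-0.2 -2.3  1.4]
[310.89601553 226.63558856]
[311.07406449 222.3604607 ]
psi now 36.2 j7 -0.74
slide cm [-10.08  -1.95   1.03]
turn [ 0.03  0.05 11.4 ]
```

View pics/w5.png

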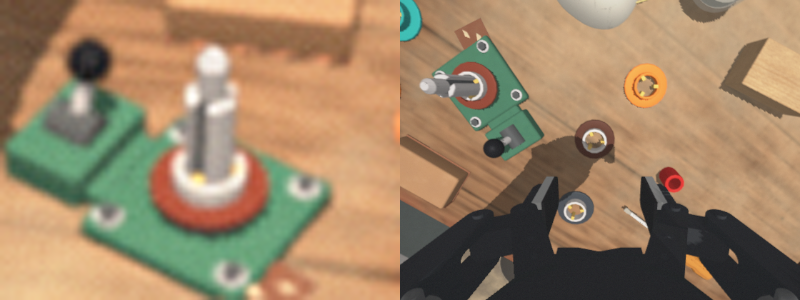

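Wheel0 is at the seat. Now brown: measure it from here with the wrist camera.

```bash
python3 - <<'E'
from h import *
c=cap('wrist'); wheel(c,273,195); wheel(c,245,290); st()
go((.5767,-.265,.033),36.2)
E
```

```text
areas [np.int32(17), np.int32(8)] ctr [ 0.5824 -0.2641] r [0.0109 0.0109] ang mod120 [91.5 31.5]
areas [np.int32(12), np.int32(11), np.int32(11)] ctr [ 0.4562 -0.3084] r [0.0122 0.0124 0.0122] ang mod120 [77.2 76.6 75.9]
t 14.75 pos [ 0.593  -0.2538  0.2301] x [ 0.805  0.593 -0.   ] y [ 0.593 -0.805 -0.001] w 0.0555 F [ 0.   1.1 -0.5]
psi now 36.38 j7 -0.74
slide cm [-1.98 -0.05 19.71]
turn [-0.05  0.    0.18]
```

Request:
arm_command(rows=[{"slide":[-1.0,0,1],"turn":[0,0,0],"jaw":0.3},{"slide":[-1.0,0,3],"turn":[0,0,0],"jaw":0.3},{"slide":[0,0,3],"turn":[0,0,0],"jaw":0.3},{"slide":[0,0,3],"turn":[0,0,0],"jaw":0.3},{"slide":[0,0,3],"turn":[0,0,0],"jaw":0.3},{"slide":[0,0,2],"turn":[0,0,0],"jaw":0.3},{"slide":[0,0,0],"turn":[0,0,0],"jaw":0.3},{"slide":[0,0,0],"turn":[0,0,0],"jaw":0.3}])

```text
time: 15.42
tool_pos: [0.576, -0.264, 0.0792]
eef_rot: [[0.804, 0.595, -0.003], [0.595, -0.804, 0.002], [-0.001, -0.004, -1.0]]
wrist_force: [0.2, -0.4, 0.7]
grip_width: 0.0556
grip_force: 0.0
```

```bash
python3 - <<'E'
from h import *
st();go((.5767,-.2648,.034),36.4)
c=cap('wrist');print(proj(c,(.5767,-.2648,.014)))
cv2.imwrite('pics/w6.png',c['image'])
E
```

```text
t 15.42 pos [ 0.576  -0.264   0.0792] x [ 0.804  0.595 -0.001] y [ 0.595 -0.804 -0.004] w 0.0556 F [ 0.2 -0.4  0.7]
psi now 36.52 j7 -0.77
slide cm [0.02 0.12 4.51]
turn [-0.2   0.08  0.12]
[280.78579341 231.90054767]
```

View pics/w6.png

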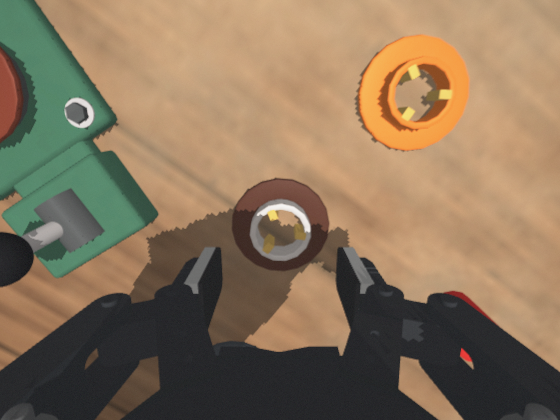

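The brown wheel is centred between the fingers at (280,228), with tabs at (272,215), (300,232) and (269,243). Descend and grip.

Request:
arm_command(rows=[{"slide":[0,0.1,1],"turn":[0,0,0],"jaw":0.3},{"slide":[0,0,1],"turn":[0,0,0],"jaw":0.3},{"slide":[0,0,1],"turn":[0,0,0],"jaw":0.3},{"slide":[0,0,0.8],"turn":[0,0,0],"jaw":0.3},{"slide":[0,0,0.5],"turn":[0,0,0],"jaw":0.3},{"slide":[0,0,0],"turn":[0,0,0],"jaw":0.3},{"slide":[0,0,0],"turn":[0,0,0],"jaw":0.3},{"slide":[0,0,0],"turn":[0,0,0],"jaw":0.3}])

```text
time: 16.13
tool_pos: [0.5782, -0.2666, 0.0374]
eef_rot: [[0.805, 0.593, 0.0], [0.593, -0.805, -0.0], [0.0, 0.0, -1.0]]
wrist_force: [-0.4, 0.0, -0.4]
grip_width: 0.0557
grip_force: 0.0
```

```bash
python3 - <<'E'
from h import *
st();go((.5767,-.2648,.034),36.4)
im=cv2.imread('pics/w6.png'); print([im[y,x].tolist() for x,y in((272,215),(300,232),(269,243))])
E
```

```text
t 16.13 pos [ 0.5782 -0.2666  0.0374] x [0.805 0.593 0.   ] y [ 0.593 -0.805  0.   ] w 0.0557 F [-0.4  0.  -0.4]
psi now 36.4 j7 -0.79
slide cm [-0.01 -0.23  0.34]
turn [ 0.02 -0.01  0.  ]
[[115, 217, 242], [63, 115, 140], [64, 113, 138]]
```

Request:
arm_command(rows=[{"slide":[0,-0.2,0.2],"turn":[0,0,0],"jaw":0.3},{"slide":[0,0,0.1],"turn":[0,0,0],"jaw":0},{"slide":[0,0,0],"turn":[0,0,0],"jaw":-0.4},{"slide":[0,0,0],"turn":[0,0,0],"jaw":-0.4},{"slide":[0,0,0],"turn":[0,0,0],"jaw":-0.4},{"slide":[0,0,0],"turn":[0,0,0],"jaw":-0.4},{"slide":[0,0,0],"turn":[0,0,0],"jaw":-0.4},{"slide":[0,0,0],"turn":[0,0,0],"jaw":-0.4}])

```text
time: 16.8
tool_pos: [0.5768, -0.2647, 0.0346]
eef_rot: [[0.805, 0.594, -0.0], [0.594, -0.805, 0.0], [0.0, -0.0, -1.0]]
wrist_force: [-1.3, 0.7, 6.1]
grip_width: 0.0354
grip_force: 40.0
```

Request:
arm_command(rows=[{"slide":[0,0,-2],"turn":[0,0,0],"jaw":-0.4},{"slide":[0,0,-3],"turn":[0,0,0],"jaw":-0.4},{"slide":[0,0,-3],"turn":[0,0,0],"jaw":-0.4},{"slide":[0,0,-3],"turn":[0,0,0],"jaw":-0.4},{"slide":[0,0,-3],"turn":[0,0,0],"jaw":-0.4},{"slide":[0,0,-2],"turn":[0,0,0],"jaw":-0.4},{"slide":[0,0,0],"turn":[0,0,0],"jaw":-0.4},{"slide":[0,0,0],"turn":[0,0,0],"jaw":-0.4}])

```text
time: 17.47
tool_pos: [0.5772, -0.2654, 0.1949]
eef_rot: [[0.805, 0.593, 0.002], [0.593, -0.805, -0.001], [0.001, 0.002, -1.0]]
wrist_force: [-0.6, 0.8, -1.5]
grip_width: 0.0355
grip_force: 40.4
```

```bash
python3 - <<'E'
from h import *
s=st();go((.5452,-.0830,.18),36.4+38.8)
c=cap('wrist'); p=s['tool_pos']; u,v=proj(c,(p[0],p[1],p[2]-.02)); print(u,v)
wheel(c,u,v,p[2]-.034,r=50)
cv2.imwrite('pics/w7.png',cv2.resize(c['image'][150:330,170:410],(640,480)))
E
```

```text
t 17.47 pos [ 0.5772 -0.2654  0.1949] x [0.805 0.593 0.001] y [ 0.593 -0.805  0.002] w 0.0355 F [-0.6  0.8 -1.5]
psi now 36.38 j7 -0.73
slide cm [  8.24 -16.59   1.46]
turn [ 1.400e-01 -2.000e-02 -3.882e+01]
278.48224007228123 264.81888961057484h.py:35: RuntimeWarning: Mean of empty slice.
  ctr=P.mean(0)
  ret = ret.dtype.type(ret / rcount)
Traceback (most recent call last):
  File "h.py", line 37, in wheel
    d=P-ctr; a=np.degrees(np.arctan2(d[:,1],d[:,0]))
                                     ~^^^^^
IndexError: too many indices for array: array is 1-dimensional, but 2 were indexed
```

Gripped and lifted. Now move over the arbor and turn +38.8°.

Request:
arm_command(rows=[{"slide":[1.4,-2.8,0],"turn":[0,0,0],"jaw":-0.4},{"slide":[1.4,-2.8,0],"turn":[0,0,0],"jaw":-0.4},{"slide":[1.4,-2.8,0],"turn":[0,0,0],"jaw":-0.4},{"slide":[1.4,-2.8,0],"turn":[0,0,0],"jaw":-0.4},{"slide":[1.4,-2.7,0],"turn":[0,0,0],"jaw":-0.4},{"slide":[1.2,-2.7,0],"turn":[0,0,0],"jaw":-0.4},{"slide":[0,0,0],"turn":[0,0,-7],"jaw":-0.4},{"slide":[0,0,0],"turn":[0,0,-7],"jaw":-0.4}])

```text
time: 18.18
tool_pos: [0.5424, -0.0791, 0.1921]
eef_rot: [[0.628, 0.778, -0.005], [0.778, -0.628, 0.001], [-0.002, -0.005, -1.0]]
wrist_force: [1.1, -1.3, -1.4]
grip_width: 0.0353
grip_force: 40.5
```

Request:
arm_command(rows=[{"slide":[0,0,0],"turn":[0,0,-7],"jaw":-0.4},{"slide":[0,0,0],"turn":[0,0,-7],"jaw":-0.4},{"slide":[0,0,0],"turn":[0,0,-7],"jaw":-0.4},{"slide":[0,0,0],"turn":[0,0,-3.8],"jaw":-0.4},{"slide":[0,0,1],"turn":[0,0,0],"jaw":-0.4},{"slide":[0,0,0],"turn":[0,0,0],"jaw":-0.4},{"slide":[0,0,0],"turn":[0,0,0],"jaw":-0.4},{"slide":[0,0,0],"turn":[0,0,0],"jaw":-0.4}])

```text
time: 18.85
tool_pos: [0.5436, -0.0826, 0.1832]
eef_rot: [[0.256, 0.967, -0.002], [0.967, -0.256, 0.0], [-0.0, -0.002, -1.0]]
wrist_force: [-0.4, 0.6, -1.0]
grip_width: 0.0357
grip_force: 40.5
```

```bash
python3 - <<'E'
from h import *
s=st();go((.5451,-.0830,.128),36.4+38.8)
c=cap('wrist'); im=c['image'][150:330,170:410]
cv2.imwrite('pics/w7.png',cv2.resize(cv2.convertScaleAbs(im,alpha=1.6,beta=15),(640,480)))
np.savez('w7.npz',**{k:c[k] for k in('image','R','t','f','cx','cy')})
E
```

```text
t 18.85 pos [ 0.5436 -0.0826  0.1832] x [ 0.256  0.967 -0.   ] y [ 0.967 -0.256 -0.002] w 0.0357 F [-0.4  0.6 -1. ]
psi now 75.15 j7 -0.5
slide cm [0.   0.16 5.52]
turn [-0.12  0.02 -0.05]
```

View pics/w7.png

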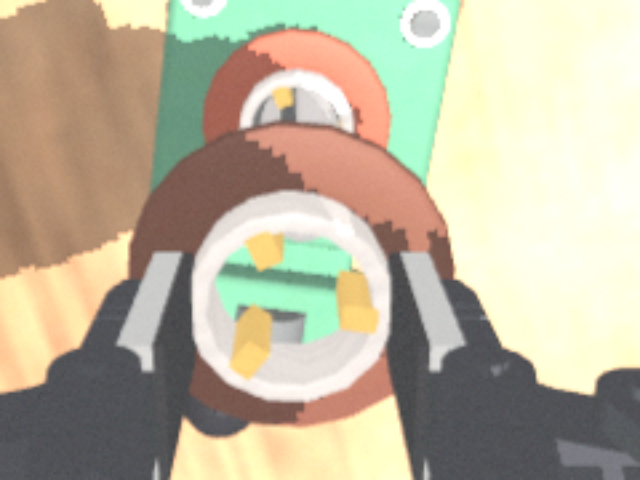

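The brown wheel is in hand at crop (292,295), with tab tops around (266,262), (358,316) and (250,360). Wheel0's tab shows home in its keyway at (284,98). I'll compute the in-hand tab angle.

```bash
python3 - <<'E'
from h import *
d=np.load('w7.npz'); c={k:d[k] for k in d}
k=240/640
for P,z in(([(266,264),(360,318),(250,362)],.160),([(264,240),(350,278),(254,314)],.149)):
    X=np.array([onz(c,170+u*k,150+v*k,z)[:2] for u,v in P]); m=X.mean(0); e=X-m
    print(m.round(4),np.hypot(*e.T).round(4),(np.degrees(np.arctan2(e[:,1],e[:,0]))%120).round(1))
E
```

```text
[ 0.5432 -0.0861] [0.0113 0.0127 0.0126] [ 99.9 102.7  96. ]
[ 0.5433 -0.0834] [0.0094 0.012  0.0106] [106.9 104.9  93.4]
```

In-hand angle is about 99° against a target of 97.4°, within tolerance. Lowering, with a small trim.

Request:
arm_command(rows=[{"slide":[0,0.1,1],"turn":[0,0,1],"jaw":-0.4},{"slide":[0,0,1],"turn":[0,0,0],"jaw":-0.4},{"slide":[0,0,1],"turn":[0,0,0],"jaw":-0.4},{"slide":[0,0,1],"turn":[0,0,0],"jaw":-0.4},{"slide":[0,0,0.6],"turn":[0,0,0],"jaw":-0.4},{"slide":[0,0,0.5],"turn":[0,0,0],"jaw":-0.4},{"slide":[0,0,0.3],"turn":[0,0,0],"jaw":-0.4},{"slide":[0,0,0],"turn":[0,0,0],"jaw":-0.4}])

```text
time: 19.57
tool_pos: [0.5448, -0.0828, 0.1295]
eef_rot: [[0.272, 0.962, -0.001], [0.962, -0.272, 0.0], [-0.0, -0.001, -1.0]]
wrist_force: [0.4, 0.1, -2.1]
grip_width: 0.0357
grip_force: 40.5
```

Request:
arm_command(rows=[{"slide":[0,0,0.2],"turn":[0,0,0],"jaw":-0.4},{"slide":[0,0,0.2],"turn":[0,0,0],"jaw":-0.4},{"slide":[0,0,0.2],"turn":[0,0,0],"jaw":-0.4},{"slide":[0,0,0.2],"turn":[0,0,0],"jaw":-0.4},{"slide":[0,0,0.2],"turn":[0,0,0],"jaw":-0.4},{"slide":[0,0,0],"turn":[0,0,0],"jaw":-0.4},{"slide":[0,0,0],"turn":[0,0,0],"jaw":-0.4},{"slide":[0,0,0],"turn":[0,0,0],"jaw":-0.4}])

```text
time: 20.23
tool_pos: [0.5453, -0.0829, 0.1203]
eef_rot: [[0.272, 0.962, 0.0], [0.962, -0.272, -0.0], [0.0, 0.0, -1.0]]
wrist_force: [-0.2, -0.0, -1.9]
grip_width: 0.0353
grip_force: 40.5
```

It is in the keyways: 6 mm below shoulder contact with no force. Lower, release, retreat toward the grey wheel.

Request:
arm_command(rows=[{"slide":[0,0,0.6],"turn":[0,0,0],"jaw":-0.4},{"slide":[0,0,0.7],"turn":[0,0,0],"jaw":-0.4},{"slide":[0,0,0.7],"turn":[0,0,0],"jaw":-0.4},{"slide":[0,0,0.7],"turn":[0,0,0],"jaw":-0.4},{"slide":[0,0,0.7],"turn":[0,0,0],"jaw":-0.4},{"slide":[0,0,0.6],"turn":[0,0,0],"jaw":-0.4},{"slide":[0,0,0],"turn":[0,0,0],"jaw":-0.4},{"slide":[0,0,0],"turn":[0,0,0],"jaw":-0.4}])

```text
time: 20.9
tool_pos: [0.545, -0.0828, 0.0797]
eef_rot: [[0.272, 0.962, -0.001], [0.962, -0.272, 0.0], [-0.0, -0.001, -1.0]]
wrist_force: [0.1, -0.7, -1.5]
grip_width: 0.0353
grip_force: 40.5
```

Request:
arm_command(rows=[{"slide":[0,0,0],"turn":[0,0,0],"jaw":0.3},{"slide":[0,0,0],"turn":[0,0,0],"jaw":0.3},{"slide":[0,0,0],"turn":[0,0,0],"jaw":0.3},{"slide":[0,0,0],"turn":[0,0,0],"jaw":0.3},{"slide":[0,0,-2],"turn":[0,0,0],"jaw":0.3},{"slide":[0,0,-3],"turn":[0,0,0],"jaw":0.3},{"slide":[0,0,-3.5],"turn":[0,0,0],"jaw":0.3},{"slide":[0,0,-3.5],"turn":[0,0,0],"jaw":0.3}])

```text
time: 21.57
tool_pos: [0.5445, -0.0828, 0.2014]
eef_rot: [[0.272, 0.962, -0.002], [0.962, -0.272, 0.0], [-0.0, -0.002, -1.0]]
wrist_force: [0.8, -0.4, -0.3]
grip_width: 0.0555
grip_force: 0.0
```

Request:
arm_command(rows=[{"slide":[-2.4,-1,-2],"turn":[0,0,0],"jaw":0.3},{"slide":[-3.3,-1.5,0],"turn":[0,0,0],"jaw":0.3},{"slide":[-3.3,-1.5,0],"turn":[0,0,0],"jaw":0.3},{"slide":[-3.3,-1.5,0],"turn":[0,0,0],"jaw":0.3},{"slide":[-3.3,-1.5,0],"turn":[0,0,0],"jaw":0.3},{"slide":[-3.3,-1.5,0],"turn":[0,0,0],"jaw":0.3},{"slide":[-3.3,-1.5,0],"turn":[0,0,0],"jaw":0.3},{"slide":[0,0,0],"turn":[0,0,0],"jaw":0.3}])

```text
time: 22.23
tool_pos: [0.382, -0.2752, 0.2199]
eef_rot: [[0.284, 0.959, -0.006], [0.959, -0.284, -0.002], [-0.004, -0.005, -1.0]]
wrist_force: [-0.3, -0.4, -2.2]
grip_width: 0.0552
grip_force: 0.0
```

```bash
python3 - <<'E'
from h import *
st(); c=cap('wrist'); u,v=proj(c,(.457,-.309,.014)); print(u,v)
s=cap('side')['image'][190:250,270:350]
cv2.imwrite('pics/w8.png',np.hstack([cv2.resize(s,(400,300),interpolation=cv2.INTER_CUBIC),cv2.resize(c['image'],(400,300))]))
go((.457,-.309,.08),24.8)
E
```

```text
t 22.23 pos [ 0.382  -0.2752  0.2199] x [ 0.284  0.959 -0.004] y [ 0.959 -0.284 -0.005] w 0.0552 F [-0.3 -0.4 -2.2]
356.33913332684983 195.4900039133539
psi now 73.94 j7 -0.02
slide cm [-1.74  7.77 14.05]
turn [1.000e-02 3.000e-02 4.914e+01]
```

View pics/w8.png

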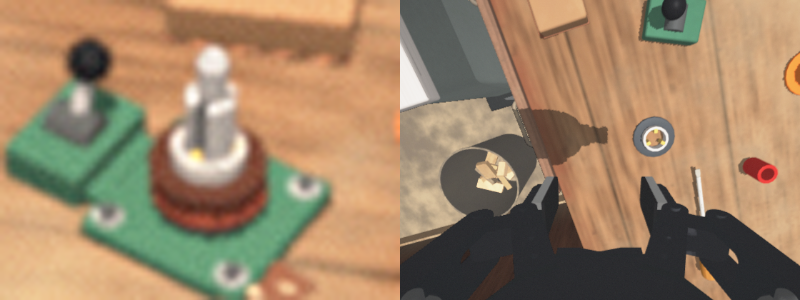

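Brown is stacked on wheel0. Slate is at (357,192), where it was. Measure it and go.

```bash
python3 - <<'E'
from h import *
c=cap('wrist'); ctr,a=wheel(c,356,193); st(); go((ctr[0],ctr[1],.08))
E
```

```text
areas [np.int32(9), np.int32(8), np.int32(7)] ctr [ 0.4582 -0.3081] r [0.0112 0.0108 0.0114] ang mod120 [77.  79.8 79.9]
t 22.38 pos [ 0.3886 -0.2695  0.2206] x [0.274 0.962 0.   ] y [ 0.962 -0.274  0.001] w 0.0555 F [-0.3  1.2  0.2]
psi now 74.13 j7 -0.02
slide cm [-1.81  7.74 14.07]
```

Request:
arm_command(rows=[{"slide":[-0.5,1.9,0],"turn":[0,0,0],"jaw":0.3},{"slide":[-0.5,1.9,1],"turn":[0,0,0],"jaw":0.3},{"slide":[-0.5,1.9,2],"turn":[0,0,0],"jaw":0.3},{"slide":[-0.4,2.0,2.5],"turn":[0,0,0],"jaw":0.3},{"slide":[0,0,3],"turn":[0,0,0],"jaw":0.3},{"slide":[0,0,3],"turn":[0,0,0],"jaw":0.3},{"slide":[0,0,2.5],"turn":[0,0,0],"jaw":0.3},{"slide":[0,0,0],"turn":[0,0,0],"jaw":0.3}])

```text
time: 23.05
tool_pos: [0.4567, -0.305, 0.0762]
eef_rot: [[0.268, 0.963, -0.006], [0.963, -0.268, 0.005], [0.003, -0.007, -1.0]]
wrist_force: [-1.3, 1.0, 0.5]
grip_width: 0.0556
grip_force: 0.0
```

Request:
arm_command(rows=[{"slide":[0,0,1],"turn":[0,0,0],"jaw":0.3},{"slide":[0,0,1],"turn":[0,0,0],"jaw":0.3},{"slide":[0,0,0.6],"turn":[0,0,0],"jaw":0.3},{"slide":[0,0,0.6],"turn":[0,0,0],"jaw":0.3},{"slide":[0,0,0.4],"turn":[0,0,0],"jaw":0.3},{"slide":[0,0,0],"turn":[0,0,0],"jaw":0.3},{"slide":[0,0,0],"turn":[0,0,0],"jaw":0.3},{"slide":[0,0,0],"turn":[0,0,0],"jaw":0.3}])

```text
time: 23.72
tool_pos: [0.4577, -0.3088, 0.0447]
eef_rot: [[0.272, 0.962, 0.001], [0.962, -0.272, -0.0], [-0.0, 0.001, -1.0]]
wrist_force: [-0.8, -0.5, -0.7]
grip_width: 0.0555
grip_force: 0.0
```

```bash
python3 - <<'E'
from h import *
st(); go((.4575,-.3088,.0345),74.1); c=cap('wrist'); u,v=proj(c,(.4575,-.3088,.014)); print(u,v)
hsv=cv2.cvtColor(c['image'],cv2.COLOR_BGR2HSV); m=cv2.inRange(hsv,(18,100,60),(38,255,255)); k=np.zeros_like(m); cv2.circle(k,(int(u),int(v)),45,255,-1); m&=k
n,l,S,C=cv2.connectedComponentsWithStats(m); print([(int(S[i,4]),C[i].round(1).tolist()) for i in range(1,n) if S[i,4]>10])
E
```

```text
t 23.72 pos [ 0.4577 -0.3088  0.0447] x [ 0.272  0.962 -0.   ] y [ 0.962 -0.272  0.001] w 0.0555 F [-0.8 -0.5 -0.7]
psi now 74.19 j7 -0.19
slide cm [-0.01 -0.02  1.02]
turn [0.05 0.01 0.09]
278.16246387259986 255.56885140091234
[(118, [277.5, 233.8]), (260, [298.5, 261.1]), (263, [259.4, 262.4])]
```

Request:
arm_command(rows=[{"slide":[0,0,0.5],"turn":[0,0,0],"jaw":0.3},{"slide":[0,0,0.5],"turn":[0,0,0],"jaw":0.3},{"slide":[0,0,0],"turn":[0,0,0],"jaw":0},{"slide":[0,0,0],"turn":[0,0,0],"jaw":-0.4},{"slide":[0,0,0],"turn":[0,0,0],"jaw":-0.4},{"slide":[0,0,0],"turn":[0,0,0],"jaw":-0.4},{"slide":[0,0,0],"turn":[0,0,0],"jaw":-0.4},{"slide":[0,0,0],"turn":[0,0,0],"jaw":-0.4}])

```text
time: 24.43
tool_pos: [0.4574, -0.3085, 0.0342]
eef_rot: [[0.272, 0.962, -0.0], [0.962, -0.272, 0.0], [0.0, -0.0, -1.0]]
wrist_force: [-0.4, 1.1, -1.7]
grip_width: 0.0354
grip_force: 40.0
```

Request:
arm_command(rows=[{"slide":[0,0,-2],"turn":[0,0,0],"jaw":-0.4},{"slide":[0,0,-3],"turn":[0,0,0],"jaw":-0.4},{"slide":[0,0,-3],"turn":[0,0,0],"jaw":-0.4},{"slide":[0,0,-3],"turn":[0,0,0],"jaw":-0.4},{"slide":[0,0,-3],"turn":[0,0,0],"jaw":-0.4},{"slide":[0,0,-1.5],"turn":[0,0,0],"jaw":-0.4},{"slide":[0,0,0],"turn":[0,0,0],"jaw":-0.4},{"slide":[0,0,0],"turn":[0,0,0],"jaw":-0.4}])

```text
time: 25.1
tool_pos: [0.4575, -0.3088, 0.1899]
eef_rot: [[0.273, 0.962, 0.001], [0.962, -0.273, -0.001], [-0.001, 0.001, -1.0]]
wrist_force: [-0.2, -0.6, -1.4]
grip_width: 0.0355
grip_force: 40.5
```

```bash
python3 - <<'E'
from h import *
st(); go((.5452,-.0830,.183),94.7)
E
```

```text
t 25.1 pos [ 0.4575 -0.3088  0.1899] x [ 0.273  0.962 -0.001] y [ 0.962 -0.273  0.001] w 0.0355 F [-0.2 -0.6 -1.4]
psi now 74.18 j7 -0.06
slide cm [24.11  2.28  0.67]
turn [  0.08   0.06 -20.52]
```

Request:
arm_command(rows=[{"slide":[3.5,0.3,0],"turn":[0,0,0],"jaw":-0.4},{"slide":[3.5,0.3,0],"turn":[0,0,0],"jaw":-0.4},{"slide":[3.5,0.3,0],"turn":[0,0,0],"jaw":-0.4},{"slide":[3.5,0.3,0],"turn":[0,0,0],"jaw":-0.4},{"slide":[3.4,0.3,0],"turn":[0,0,0],"jaw":-0.4},{"slide":[3.4,0.4,0],"turn":[0,0,0],"jaw":-0.4},{"slide":[3.3,0.4,0],"turn":[0,0,0],"jaw":-0.4},{"slide":[0,0,0.5],"turn":[0,0,-6.8],"jaw":-0.4}])

```text
time: 25.77
tool_pos: [0.5484, -0.0727, 0.184]
eef_rot: [[0.143, 0.99, 0.004], [0.99, -0.143, 0.006], [0.007, 0.003, -1.0]]
wrist_force: [0.3, 1.5, -0.1]
grip_width: 0.0354
grip_force: 40.5
```

Request:
arm_command(rows=[{"slide":[0,0,0],"turn":[0,0,-6.8],"jaw":-0.4},{"slide":[0,0,0],"turn":[0,0,-6.9],"jaw":-0.4},{"slide":[0,0,0],"turn":[0,0,0],"jaw":-0.4},{"slide":[0,0,0],"turn":[0,0,0],"jaw":-0.4},{"slide":[0,0,0],"turn":[0,0,0],"jaw":-0.4},{"slide":[0,0,0],"turn":[0,0,0],"jaw":-0.4},{"slide":[0,0,0],"turn":[0,0,0],"jaw":-0.4},{"slide":[0,0,0],"turn":[0,0,0],"jaw":-0.4}])

```text
time: 26.43
tool_pos: [0.5452, -0.083, 0.1843]
eef_rot: [[-0.081, 0.997, 0.0], [0.997, 0.081, -0.0], [-0.0, 0.0, -1.0]]
wrist_force: [-0.5, -0.7, -0.8]
grip_width: 0.0358
grip_force: 40.5
```

```bash
python3 - <<'E'
from h import *
s=st();go((.5452,-.0830,.128),94.7)
c=cap('wrist'); im=c['image'][150:330,170:410]
hsv=cv2.cvtColor(c['image'],cv2.COLOR_BGR2HSV); m=cv2.inRange(hsv,(16,120,60),(38,255,255)); k=np.zeros_like(m); cv2.circle(k,(280,262),38,255,-1); m&=k
n,l,S,C=cv2.connectedComponentsWithStats(m); print([(int(S[i,4]),C[i].round(1).tolist()) for i in range(1,n) if S[i,4]>10])
E
```

```text
t 26.43 pos [ 0.5452 -0.083   0.1843] x [-0.081  0.997 -0.   ] y [0.997 0.081 0.   ] w 0.0358 F [-0.5 -0.7 -0.8]
psi now 94.65 j7 -0.23
slide cm [0.   0.   5.63]
turn [ 0.    0.01 -0.05]
[(114, [277.5, 242.2]), (282, [300.1, 271.0]), (278, [258.2, 272.7])]
```

Request:
arm_command(rows=[{"slide":[0,0,1],"turn":[0,0,0],"jaw":-0.4},{"slide":[0,0,1],"turn":[0,0,0],"jaw":-0.4},{"slide":[0,0,1],"turn":[0,0,0],"jaw":-0.4},{"slide":[0,0,1],"turn":[0,0,0],"jaw":-0.4},{"slide":[0,0,0.6],"turn":[0,0,0],"jaw":-0.4},{"slide":[0,0,0.5],"turn":[0,0,0],"jaw":-0.4},{"slide":[0,0,0.4],"turn":[0,0,0],"jaw":-0.4},{"slide":[0,0,0],"turn":[0,0,0],"jaw":-0.4}])

```text
time: 27.15
tool_pos: [0.5448, -0.0828, 0.1283]
eef_rot: [[-0.082, 0.997, -0.002], [0.997, 0.082, 0.0], [0.0, -0.002, -1.0]]
wrist_force: [-0.7, 0.2, -1.4]
grip_width: 0.0353
grip_force: 40.5
```

Request:
arm_command(rows=[{"slide":[0,0,0.2],"turn":[0,0,0],"jaw":-0.4},{"slide":[0,0,0.2],"turn":[0,0,0],"jaw":-0.4},{"slide":[0,0,0.2],"turn":[0,0,0],"jaw":-0.4},{"slide":[0,0,0.2],"turn":[0,0,0],"jaw":-0.4},{"slide":[0,0,0.2],"turn":[0,0,0],"jaw":-0.4},{"slide":[0,0,0],"turn":[0,0,0],"jaw":-0.4},{"slide":[0,0,0],"turn":[0,0,0],"jaw":-0.4},{"slide":[0,0,0],"turn":[0,0,0],"jaw":-0.4}])

```text
time: 27.82
tool_pos: [0.5453, -0.0829, 0.1194]
eef_rot: [[-0.082, 0.997, 0.0], [0.997, 0.082, -0.0], [-0.0, 0.0, -1.0]]
wrist_force: [-0.7, -0.5, -2.0]
grip_width: 0.0355
grip_force: 40.5
```

Request:
arm_command(rows=[{"slide":[0,0,0.6],"turn":[0,0,0],"jaw":-0.4},{"slide":[0,0,0.6],"turn":[0,0,0],"jaw":-0.4},{"slide":[0,0,0.6],"turn":[0,0,0],"jaw":-0.4},{"slide":[0,0,0.5],"turn":[0,0,0],"jaw":-0.4},{"slide":[0,0,0.3],"turn":[0,0,0],"jaw":-0.4},{"slide":[0,0,0],"turn":[0,0,0],"jaw":-0.4},{"slide":[0,0,0],"turn":[0,0,0],"jaw":-0.4},{"slide":[0,0,0],"turn":[0,0,0],"jaw":-0.4}])

```text
time: 28.48
tool_pos: [0.5451, -0.0829, 0.0933]
eef_rot: [[-0.082, 0.997, -0.0], [0.997, 0.082, -0.0], [-0.0, -0.0, -1.0]]
wrist_force: [0.8, -0.8, -2.2]
grip_width: 0.0356
grip_force: 40.5
```

Request:
arm_command(rows=[{"slide":[0,0,0],"turn":[0,0,0],"jaw":0.3},{"slide":[0,0,0],"turn":[0,0,0],"jaw":0.3},{"slide":[0,0,0],"turn":[0,0,0],"jaw":0.3},{"slide":[0,0,0],"turn":[0,0,0],"jaw":0.3},{"slide":[0,0,-2],"turn":[0,0,0],"jaw":0.3},{"slide":[0,0,-3],"turn":[0,0,0],"jaw":0.3},{"slide":[0,0,-3],"turn":[0,0,0],"jaw":0.3},{"slide":[0,0,-3],"turn":[0,0,0],"jaw":0.3}])

```text
time: 29.15
tool_pos: [0.5448, -0.0828, 0.2044]
eef_rot: [[-0.082, 0.997, -0.001], [0.997, 0.082, 0.0], [0.0, -0.001, -1.0]]
wrist_force: [0.6, -0.0, 0.4]
grip_width: 0.0557
grip_force: 0.0
```

```bash
python3 - <<'E'
from h import *
st(); t=cap('top'); print('before'); go((.597,-.399,.2)); hsv=cv2.cvtColor(t['image'],cv2.COLOR_BGR2HSV)
m=cv2.inRange(hsv,(0,190,110),(6,255,255))|cv2.inRange(hsv,(172,190,110),(180,255,255)); m[:,:330]=0; m[:,400:]=0
n,l,S,C=cv2.connectedComponentsWithStats(m);print([(int(S[i,4]),C[i],onz(t,*C[i],.02)) for i in range(1,n) if S[i,4]>8])
E
```

```text
t 29.15 pos [ 0.5448 -0.0828  0.2044] x [-0.082  0.997  0.   ] y [ 0.997  0.082 -0.001] w 0.0557 F [ 0.6 -0.   0.4]
before
psi now 94.71 j7 -0.2
slide cm [-31.92   2.23   1.09]
[(60, array([361.21666667, 195.8       ]), array([ 0.59787774, -0.39871947,  0.02      ]))]
```

Request:
arm_command(rows=[{"slide":[-3.6,0.3,0],"turn":[0,0,0],"jaw":0.3},{"slide":[-3.6,0.3,0],"turn":[0,0,0],"jaw":0.3},{"slide":[-3.6,0.3,0],"turn":[0,0,0],"jaw":0.3},{"slide":[-3.6,0.3,0],"turn":[0,0,0],"jaw":0.3},{"slide":[-3.6,0.3,0],"turn":[0,0,0],"jaw":0.3},{"slide":[-3.6,0.3,0],"turn":[0,0,0],"jaw":0.3},{"slide":[-3.6,0.2,0],"turn":[0,0,0],"jaw":0.3},{"slide":[-3.4,0.2,0],"turn":[0,0,0],"jaw":0.3}])

```text
time: 29.87
tool_pos: [0.5903, -0.3686, 0.2031]
eef_rot: [[-0.081, 0.997, -0.0], [0.997, 0.081, -0.001], [-0.001, -0.0, -1.0]]
wrist_force: [0.9, 0.2, -0.5]
grip_width: 0.0557
grip_force: 0.0
```

Request:
arm_command(rows=[{"slide":[-3.3,0.2,0],"turn":[0,0,0],"jaw":0.3},{"slide":[0,0,2],"turn":[0,0,0],"jaw":0.3},{"slide":[0,0,2],"turn":[0,0,0],"jaw":0.3},{"slide":[0,0,2],"turn":[0,0,0],"jaw":0.3},{"slide":[0,0,2],"turn":[0,0,0],"jaw":0.3},{"slide":[0,0,0],"turn":[0,0,0],"jaw":0.3},{"slide":[0,0,0],"turn":[0,0,0],"jaw":0.3},{"slide":[0,0,0],"turn":[0,0,0],"jaw":0.3}])

```text
time: 30.53
tool_pos: [0.596, -0.399, 0.1242]
eef_rot: [[-0.082, 0.997, 0.001], [0.997, 0.082, -0.001], [-0.001, 0.001, -1.0]]
wrist_force: [0.2, 0.7, 1.1]
grip_width: 0.0559
grip_force: 0.0
```

```bash
python3 - <<'E'
from h import *
st(); c=cap('wrist'); hsv=cv2.cvtColor(c['image'],cv2.COLOR_BGR2HSV)
m=cv2.inRange(hsv,(0,190,60),(6,255,255))|cv2.inRange(hsv,(172,190,60),(180,255,255))
n,l,S,C=cv2.connectedComponentsWithStats(m);print([(int(S[i,4]),S[i,:4].tolist(),C[i]) for i in range(1,n) if S[i,4]>50])
print(proj(c,(.5975,-.399,.036)),proj(c,(.5975,-.399,.0)))
cv2.imwrite('pics/w9.png',c['image'])
go((.5975,-.3993,.033),94.7)
E
```

```text
t 30.53 pos [ 0.596  -0.399   0.1242] x [-0.082  0.997 -0.001] y [0.997 0.082 0.001] w 0.0559 F [0.2 0.7 1.1]
[]
[280.64760527 220.76346264] [280.3619754  206.75959605]
psi now 94.7 j7 0.24
slide cm [-0.01  0.09  9.19]
turn [0.13 0.08 0.  ]
```

View pics/w9.png

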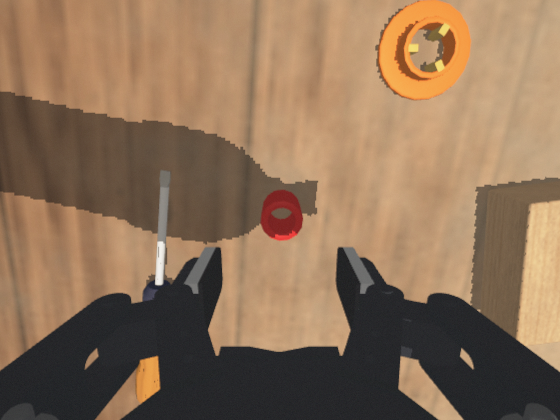

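The sleeve is upright at (282,215) between the fingers, with the screwdriver clear at about 94 mm. Descend and grip.

Request:
arm_command(rows=[{"slide":[0,0.1,2],"turn":[0,0,0],"jaw":0.3},{"slide":[0,0,2],"turn":[0,0,0],"jaw":0.3},{"slide":[0,0,2],"turn":[0,0,0],"jaw":0.3},{"slide":[0,0,1.5],"turn":[0,0,0],"jaw":0.3},{"slide":[0,0,1],"turn":[0,0,0],"jaw":0.3},{"slide":[0,0,0.5],"turn":[0,0,0],"jaw":0.3},{"slide":[0,0,0],"turn":[0,0,0],"jaw":0.3},{"slide":[0,0,0],"turn":[0,0,0],"jaw":0.3}])

```text
time: 31.25
tool_pos: [0.5969, -0.399, 0.034]
eef_rot: [[-0.082, 0.997, 0.001], [0.997, 0.082, -0.001], [-0.001, 0.001, -1.0]]
wrist_force: [0.5, -0.1, -0.7]
grip_width: 0.0556
grip_force: 0.0
```

Request:
arm_command(rows=[{"slide":[0,0,0],"turn":[0,0,0],"jaw":0},{"slide":[0,0,0],"turn":[0,0,0],"jaw":-0.6},{"slide":[0,0,0],"turn":[0,0,0],"jaw":-0.6},{"slide":[0,0,0],"turn":[0,0,0],"jaw":-0.6},{"slide":[0,0,0],"turn":[0,0,0],"jaw":-0.6},{"slide":[0,0,0],"turn":[0,0,0],"jaw":-0.6},{"slide":[0,0,0],"turn":[0,0,0],"jaw":-0.6},{"slide":[0,0,0],"turn":[0,0,0],"jaw":-0.6}], force=30)

```text
time: 31.92
tool_pos: [0.5971, -0.3992, 0.0346]
eef_rot: [[-0.082, 0.997, 0.002], [0.997, 0.082, -0.001], [-0.001, 0.002, -1.0]]
wrist_force: [-1.2, -0.7, 6.7]
grip_width: 0.0294
grip_force: 30.2
```

Request:
arm_command(rows=[{"slide":[0,0,-2],"turn":[0,0,0],"jaw":-0.6},{"slide":[0,0,-3],"turn":[0,0,0],"jaw":-0.6},{"slide":[0,0,-3],"turn":[0,0,0],"jaw":-0.6},{"slide":[0,0,-3],"turn":[0,0,0],"jaw":-0.6},{"slide":[0,0,-3],"turn":[0,0,0],"jaw":-0.6},{"slide":[0,0,-2],"turn":[0,0,0],"jaw":-0.6},{"slide":[0,0,0],"turn":[0,0,0],"jaw":-0.6},{"slide":[0,0,0],"turn":[0,0,0],"jaw":-0.6}])

```text
time: 32.58
tool_pos: [0.5966, -0.399, 0.1944]
eef_rot: [[-0.082, 0.997, 0.002], [0.997, 0.082, -0.001], [-0.001, 0.002, -1.0]]
wrist_force: [-0.3, 1.1, -2.7]
grip_width: 0.0289
grip_force: 29.8
```

```bash
python3 - <<'E'
from h import *
st(); go((.5457,-.0832,.19),94.7)
E
```

```text
t 32.58 pos [ 0.5966 -0.399   0.1944] x [-0.082  0.997 -0.001] y [0.997 0.082 0.002] w 0.0289 F [-0.3  1.1 -2.7]
psi now 94.69 j7 0.28
slide cm [31.89 -2.49  0.39]
turn [ 0.09  0.08 -0.01]
```

Request:
arm_command(rows=[{"slide":[3.6,-0.3,0],"turn":[0,0,0],"jaw":-0.6},{"slide":[3.6,-0.3,0],"turn":[0,0,0],"jaw":-0.6},{"slide":[3.6,-0.3,0],"turn":[0,0,0],"jaw":-0.6},{"slide":[3.6,-0.3,0],"turn":[0,0,0],"jaw":-0.6},{"slide":[3.6,-0.3,0],"turn":[0,0,0],"jaw":-0.6},{"slide":[3.6,-0.3,0],"turn":[0,0,0],"jaw":-0.6},{"slide":[3.5,-0.3,0],"turn":[0,0,0],"jaw":-0.6},{"slide":[3.5,-0.2,0],"turn":[0,0,0],"jaw":-0.6}])

```text
time: 33.25
tool_pos: [0.5475, -0.1142, 0.1912]
eef_rot: [[-0.082, 0.997, -0.004], [0.997, 0.082, 0.001], [0.001, -0.004, -1.0]]
wrist_force: [1.1, 0.8, -0.4]
grip_width: 0.0291
grip_force: 29.8
```

Request:
arm_command(rows=[{"slide":[3.3,-0.2,0],"turn":[0,0,0],"jaw":-0.6},{"slide":[0,0,0.5],"turn":[0,0,0],"jaw":-0.6},{"slide":[0,0,0.5],"turn":[0,0,0],"jaw":-0.6},{"slide":[0,0,0],"turn":[0,0,0],"jaw":-0.6},{"slide":[0,0,0],"turn":[0,0,0],"jaw":-0.6},{"slide":[0,0,0],"turn":[0,0,0],"jaw":-0.6},{"slide":[0,0,0],"turn":[0,0,0],"jaw":-0.6},{"slide":[0,0,0],"turn":[0,0,0],"jaw":-0.6}])

```text
time: 33.92
tool_pos: [0.5454, -0.084, 0.1832]
eef_rot: [[-0.08, 0.997, 0.0], [0.997, 0.08, -0.0], [-0.0, 0.0, -1.0]]
wrist_force: [-0.5, 0.1, -0.5]
grip_width: 0.029
grip_force: 29.8
```

```bash
python3 - <<'E'
from h import *
st(); c=cap('wrist'); s=cap('side')
cv2.imwrite('pics/w10.png',np.hstack([cv2.resize(s['image'][170:245,265:365],(400,300),interpolation=cv2.INTER_CUBIC),cv2.resize(c['image'],(400,300))]))
go((.5456,-.0829,.157),94.7)
E
```

```text
t 33.92 pos [ 0.5454 -0.084   0.1832] x [-0.08   0.997 -0.   ] y [0.997 0.08  0.   ] w 0.029 F [-0.5  0.1 -0.5]
psi now 94.63 j7 -0.23
slide cm [0.06 0.03 2.64]
turn [ 0.02  0.01 -0.07]
```

View pics/w10.png

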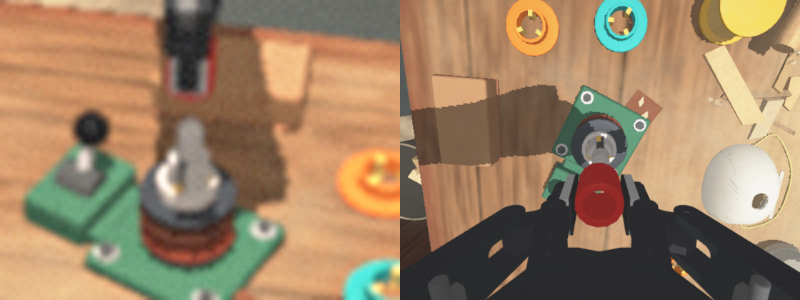

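All three wheels are stacked (red-brown, brown, slate), and the sleeve is above the nose. Lowering it carefully.

Request:
arm_command(rows=[{"slide":[0.1,0,1],"turn":[0,0,0],"jaw":-0.6},{"slide":[0,0,0.6],"turn":[0,0,0],"jaw":-0.6},{"slide":[0,0,0.5],"turn":[0,0,0],"jaw":-0.6},{"slide":[0,0,0.3],"turn":[0,0,0],"jaw":-0.6},{"slide":[0,0,0.3],"turn":[0,0,0],"jaw":-0.6},{"slide":[0,0,0.3],"turn":[0,0,0],"jaw":-0.6},{"slide":[0,0,0],"turn":[0,0,0],"jaw":-0.6},{"slide":[0,0,0],"turn":[0,0,0],"jaw":-0.6}])

```text
time: 34.68
tool_pos: [0.5451, -0.0818, 0.1532]
eef_rot: [[-0.082, 0.997, -0.0], [0.997, 0.082, 0.0], [0.0, -0.0, -1.0]]
wrist_force: [0.6, 0.8, -1.1]
grip_width: 0.0286
grip_force: 29.8
```

Request:
arm_command(rows=[{"slide":[0,0,0.3],"turn":[0,0,0],"jaw":-0.6},{"slide":[0,0,0.3],"turn":[0,0,0],"jaw":-0.6},{"slide":[0,0,0.3],"turn":[0,0,0],"jaw":-0.6},{"slide":[0,0,0.3],"turn":[0,0,0],"jaw":-0.6},{"slide":[0,0,0.3],"turn":[0,0,0],"jaw":-0.6},{"slide":[0,0,0],"turn":[0,0,0],"jaw":-0.6},{"slide":[0,0,0],"turn":[0,0,0],"jaw":-0.6},{"slide":[0,0,0],"turn":[0,0,0],"jaw":-0.6}])

```text
time: 35.35
tool_pos: [0.5451, -0.0819, 0.1383]
eef_rot: [[-0.082, 0.997, -0.0], [0.997, 0.082, 0.0], [0.0, -0.0, -1.0]]
wrist_force: [-0.2, 0.4, -0.8]
grip_width: 0.0292
grip_force: 29.9
```

It is over the nose with no resistance. Continue to shoulder contact.

Request:
arm_command(rows=[{"slide":[0,0,0.3],"turn":[0,0,0],"jaw":-0.6},{"slide":[0,0,0.3],"turn":[0,0,0],"jaw":-0.6},{"slide":[0,0,0.3],"turn":[0,0,0],"jaw":-0.6},{"slide":[0,0,0.1],"turn":[0,0,0],"jaw":-0.6},{"slide":[0,0,0.1],"turn":[0,0,0],"jaw":-0.6},{"slide":[0,0,0.1],"turn":[0,0,0],"jaw":-0.6},{"slide":[0,0,0],"turn":[0,0,0],"jaw":-0.6},{"slide":[0,0,0],"turn":[0,0,0],"jaw":-0.6}])

```text
time: 36.02
tool_pos: [0.5451, -0.0819, 0.1265]
eef_rot: [[-0.082, 0.997, -0.0], [0.997, 0.082, -0.0], [-0.0, -0.0, -1.0]]
wrist_force: [-0.9, 0.4, 2.8]
grip_width: 0.0291
grip_force: 30.1
```

Request:
arm_command(rows=[{"slide":[0,0,0.1],"turn":[0,0,0],"jaw":-0.6},{"slide":[0,0,0.1],"turn":[0,0,0],"jaw":-0.6},{"slide":[0,0,0],"turn":[0,0,0],"jaw":-0.6},{"slide":[0,0,0],"turn":[0,0,0],"jaw":-0.6},{"slide":[0,0,0],"turn":[0,0,0],"jaw":-0.6},{"slide":[0,0,0],"turn":[0,0,0],"jaw":-0.6},{"slide":[0,0,0],"turn":[0,0,0],"jaw":-0.6},{"slide":[0,0,0],"turn":[0,0,0],"jaw":-0.6}])

```text
time: 36.68
tool_pos: [0.5451, -0.0818, 0.1263]
eef_rot: [[-0.082, 0.997, 0.0], [0.997, 0.082, -0.002], [-0.002, -0.0, -1.0]]
wrist_force: [-4.9, 0.3, 18.0]
grip_width: 0.0292
grip_force: 31.8
```

Shoulder contact at TCP z 0.1264 with 18 N, so the sleeve is home. Release, rise, and prepare for the lever.

Request:
arm_command(rows=[{"slide":[0,0,-0.1],"turn":[0,0,0],"jaw":-0.6},{"slide":[0,0,0],"turn":[0,0,0],"jaw":0},{"slide":[0,0,0],"turn":[0,0,0],"jaw":0.3},{"slide":[0,0,0],"turn":[0,0,0],"jaw":0.3},{"slide":[0,0,0],"turn":[0,0,0],"jaw":0.3},{"slide":[0,0,-2],"turn":[0,0,0],"jaw":0.3},{"slide":[0,0,-3],"turn":[0,0,0],"jaw":0.3},{"slide":[0,0,-3],"turn":[0,0,0],"jaw":0.3}])

```text
time: 37.35
tool_pos: [0.5442, -0.0818, 0.205]
eef_rot: [[-0.082, 0.997, -0.003], [0.997, 0.082, 0.001], [0.001, -0.003, -1.0]]
wrist_force: [0.7, -0.9, -0.7]
grip_width: 0.0557
grip_force: 0.0
```

Request:
arm_command(rows=[{"slide":[0,0,-2],"turn":[0,0,-7],"jaw":0.3},{"slide":[0,0,0],"turn":[0,0,-7],"jaw":-1},{"slide":[0,0,0],"turn":[0,0,-7],"jaw":-1},{"slide":[0,0,0],"turn":[0,0,-7],"jaw":-1},{"slide":[0,0,0],"turn":[0,0,-7],"jaw":-1},{"slide":[0,0,0],"turn":[0,0,-7],"jaw":-1},{"slide":[0,0,0],"turn":[0,0,-7],"jaw":-1},{"slide":[0,0,0],"turn":[0,0,-7],"jaw":-1}])

```text
time: 38.02
tool_pos: [0.545, -0.0821, 0.225]
eef_rot: [[-0.875, 0.484, -0.0], [0.484, 0.875, 0.0], [0.0, -0.0, -1.0]]
wrist_force: [-0.9, 0.3, 0.2]
grip_width: 0.0001
grip_force: 0.0
```

Request:
arm_command(rows=[{"slide":[0,0,0],"turn":[0,0,-6.7],"jaw":-1},{"slide":[0,0,0],"turn":[0,0,0],"jaw":-1},{"slide":[0,0,0],"turn":[0,0,0],"jaw":-1},{"slide":[0,0,0],"turn":[0,0,0],"jaw":-1},{"slide":[0,0,0],"turn":[0,0,0],"jaw":-1},{"slide":[0,0,0],"turn":[0,0,0],"jaw":-1},{"slide":[0,0,0],"turn":[0,0,0],"jaw":-1},{"slide":[0,0,0],"turn":[0,0,0],"jaw":-1}])

```text
time: 38.68
tool_pos: [0.5452, -0.0818, 0.2254]
eef_rot: [[-0.923, 0.385, 0.0], [0.385, 0.923, -0.0], [-0.0, -0.0, -1.0]]
wrist_force: [-0.2, 0.8, -0.0]
grip_width: -0.0003
grip_force: 0.0
```

```bash
python3 - <<'E'
from h import *
st(); go((.4595,-.1394,.073),157.4); s=cap('side'); print(proj(s,(.5457,-.0832,.092)),proj(s,(.5457,-.0832,.128)))
cv2.imwrite('pics/w11.png',cv2.resize(s['image'][170:245,265:365],(640,480),interpolation=cv2.INTER_CUBIC))
E
```

```text
t 38.68 pos [ 0.5452 -0.0818  0.2254] x [-0.923  0.385 -0.   ] y [ 0.385  0.923 -0.   ] w -0.0003 F [-0.2  0.8 -0. ]
psi now 157.38 j7 0.72
slide cm [ 5.7  -8.61 15.24]
turn [-0.01  0.01 -0.02]
[311.68018258 207.80697876] [312.12623548 197.09681688]
```

View pics/w11.png

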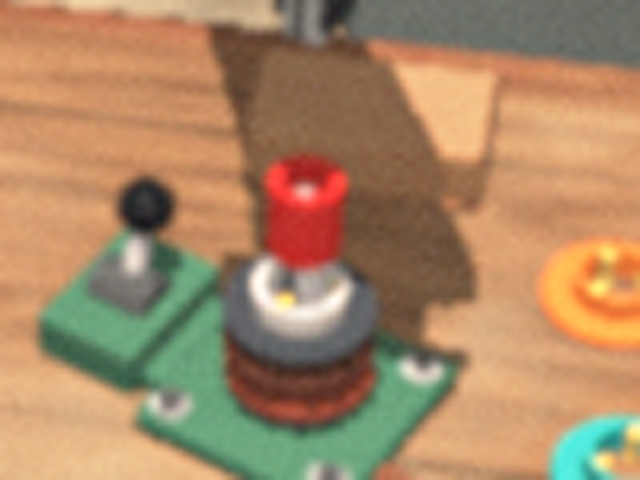

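The sleeve sits on the shoulder (crop bottom edge at about y 265) above the slate hub, and the knob is at (147,205), still unlocked. Now the lever.

Request:
arm_command(rows=[{"slide":[1.9,-2.9,0],"turn":[0,0,0],"jaw":-1},{"slide":[1.9,-2.9,0],"turn":[0,0,0],"jaw":-1},{"slide":[1.9,-2.8,0],"turn":[0,0,0],"jaw":-1},{"slide":[0,0,3],"turn":[0,0,0],"jaw":-1},{"slide":[0,0,3],"turn":[0,0,0],"jaw":-1},{"slide":[0,0,3],"turn":[0,0,0],"jaw":-1},{"slide":[0,0,3],"turn":[0,0,0],"jaw":-1},{"slide":[0,0,2],"turn":[0,0,0],"jaw":-1}])

```text
time: 39.4
tool_pos: [0.4587, -0.1396, 0.0833]
eef_rot: [[-0.923, 0.385, -0.002], [0.385, 0.923, 0.001], [0.002, -0.0, -1.0]]
wrist_force: [-0.0, -0.4, 0.3]
grip_width: 0.0006
grip_force: 0.0
```

Request:
arm_command(rows=[{"slide":[0,0,1.2],"turn":[0,0,0],"jaw":-1},{"slide":[0,0,0],"turn":[0,0,0],"jaw":-1},{"slide":[0,0,0],"turn":[0,0,0],"jaw":-1},{"slide":[0,0,0],"turn":[0,0,0],"jaw":-1},{"slide":[-0.5,0,0],"turn":[0,0,0],"jaw":-1},{"slide":[-0.5,0,0],"turn":[0,0,0],"jaw":-1},{"slide":[0,0,0],"turn":[0,0,0],"jaw":-1},{"slide":[0,0,0],"turn":[0,0,0],"jaw":-1}])

```text
time: 40.07
tool_pos: [0.4697, -0.1437, 0.0739]
eef_rot: [[-0.923, 0.385, 0.002], [0.385, 0.923, -0.0], [-0.002, 0.0, -1.0]]
wrist_force: [-0.3, 0.2, -0.2]
grip_width: -0.0
grip_force: 0.0
```

```bash
python3 - <<'E'
from h import *
st(); go((.513-.004*.923,-.1617+.004*.384,.073),157.4)
E
```

```text
t 40.07 pos [ 0.4697 -0.1437  0.0739] x [-0.923  0.385 -0.002] y [0.385 0.923 0.   ] w -0.0 F [-0.3  0.2 -0.2]
psi now 157.34 j7 0.54
slide cm [-4.29  0.    0.1 ]
turn [ 0.03  0.11 -0.06]
```

Request:
arm_command(rows=[{"slide":[-0.6,0,0],"turn":[0,0,0],"jaw":-1},{"slide":[-0.6,0,0],"turn":[0,0,0],"jaw":-1},{"slide":[-0.6,0,0],"turn":[0,0,0],"jaw":-1},{"slide":[-0.6,0,0],"turn":[0,0,0],"jaw":-1},{"slide":[-0.6,0,0],"turn":[0,0,0],"jaw":-1},{"slide":[-0.6,0,0],"turn":[0,0,0],"jaw":-1},{"slide":[-0.2,0,0],"turn":[0,0,0],"jaw":-1},{"slide":[0,0,0],"turn":[0,0,0],"jaw":-1}])

```text
time: 40.73
tool_pos: [0.5052, -0.1584, 0.0732]
eef_rot: [[-0.923, 0.385, 0.002], [0.385, 0.923, 0.0], [-0.002, 0.001, -1.0]]
wrist_force: [0.5, 0.1, 0.6]
grip_width: -0.0001
grip_force: 0.0
```

Request:
arm_command(rows=[{"slide":[-0.1,0,0],"turn":[0,0,0],"jaw":-1},{"slide":[-0.1,0,0],"turn":[0,0,0],"jaw":-1},{"slide":[-0.1,0,0],"turn":[0,0,0],"jaw":-1},{"slide":[-0.1,0,0],"turn":[0,0,0],"jaw":-1},{"slide":[-0.1,0,0],"turn":[0,0,0],"jaw":-1},{"slide":[0,0,0],"turn":[0,0,0],"jaw":-1},{"slide":[0,0,0],"turn":[0,0,0],"jaw":-1},{"slide":[0,0,0],"turn":[0,0,0],"jaw":-1}])

```text
time: 41.4
tool_pos: [0.5082, -0.1597, 0.0732]
eef_rot: [[-0.923, 0.384, -0.0], [0.384, 0.923, 0.0], [0.0, -0.0, -1.0]]
wrist_force: [-1.7, 0.8, -0.6]
grip_width: 0.0003
grip_force: 0.8
```

Request:
arm_command(rows=[{"slide":[-0.1,0,0],"turn":[0,0,0],"jaw":-1},{"slide":[-0.1,0,0],"turn":[0,0,0],"jaw":-1},{"slide":[-0.1,0,0],"turn":[0,0,0],"jaw":-1},{"slide":[0,0,0],"turn":[0,0,0],"jaw":-1},{"slide":[0,0,0],"turn":[0,0,0],"jaw":-1},{"slide":[0,0,0],"turn":[0,0,0],"jaw":-1},{"slide":[0,0,0],"turn":[0,0,0],"jaw":-1},{"slide":[0,0,0],"turn":[0,0,0],"jaw":-1}])

```text
time: 42.07
tool_pos: [0.5098, -0.1605, 0.0731]
eef_rot: [[-0.923, 0.384, -0.003], [0.384, 0.923, 0.0], [0.002, -0.001, -1.0]]
wrist_force: [-4.7, 3.1, 1.1]
grip_width: 0.0003
grip_force: 2.6
```

Request:
arm_command(rows=[{"slide":[-0.1,0,0],"turn":[0,0,0],"jaw":-1},{"slide":[-0.1,0,0],"turn":[0,0,0],"jaw":-1},{"slide":[-0.1,0,0],"turn":[0,0,0],"jaw":-1},{"slide":[0,0,0],"turn":[0,0,0],"jaw":-1},{"slide":[0,0,0],"turn":[0,0,0],"jaw":-1},{"slide":[0,0,0],"turn":[0,0,0],"jaw":-1},{"slide":[0,0,0],"turn":[0,0,0],"jaw":-1},{"slide":[0,0,0],"turn":[0,0,0],"jaw":-1}])

```text
time: 42.73
tool_pos: [0.51, -0.1607, 0.0729]
eef_rot: [[-0.923, 0.384, -0.007], [0.384, 0.923, 0.001], [0.007, -0.002, -1.0]]
wrist_force: [-8.4, 4.6, 5.3]
grip_width: 0.0003
grip_force: 4.9
```

At the stop: force is rising without motion, at the predicted position. Retreat and do a final check.

Request:
arm_command(rows=[{"slide":[1,0,0],"turn":[0,0,0],"jaw":-1},{"slide":[1.5,0,0],"turn":[0,0,0],"jaw":-1},{"slide":[1.5,0,0],"turn":[0,0,0],"jaw":-1},{"slide":[1,0,-2],"turn":[0,0,0],"jaw":-1},{"slide":[0,0,-3],"turn":[0,0,0],"jaw":-1},{"slide":[0,0,-3],"turn":[0,0,0],"jaw":-1},{"slide":[0,0,-3],"turn":[0,0,0],"jaw":-1},{"slide":[0,0,-3],"turn":[0,0,0],"jaw":-1}])

```text
time: 43.4
tool_pos: [0.4694, -0.1433, 0.2153]
eef_rot: [[-0.923, 0.384, 0.004], [0.384, 0.923, -0.001], [-0.004, 0.001, -1.0]]
wrist_force: [1.0, -0.5, 0.5]
grip_width: 0.0002
grip_force: 0.0
```

Request:
arm_command(rows=[{"slide":[0,-3.5,0],"turn":[0,0,0],"jaw":-1},{"slide":[0,-3.5,0],"turn":[0,0,0],"jaw":-1},{"slide":[0,-3.5,0],"turn":[0,0,0],"jaw":-1},{"slide":[0,-3.5,0],"turn":[0,0,0],"jaw":-1},{"slide":[0,-3.5,0],"turn":[0,0,0],"jaw":-1},{"slide":[0,-3.5,0],"turn":[0,0,0],"jaw":-1},{"slide":[0,0,0],"turn":[0,0,0],"jaw":-1},{"slide":[0,0,0],"turn":[0,0,0],"jaw":-1}])

```text
time: 44.07
tool_pos: [0.3869, -0.3403, 0.2136]
eef_rot: [[-0.921, 0.39, 0.003], [0.39, 0.921, -0.003], [-0.003, -0.001, -1.0]]
wrist_force: [0.5, 0.5, -0.9]
grip_width: 0.0001
grip_force: 0.0
```

```bash
python3 - <<'E'
from h import *
st(); s=cap('side'); t=cap('top')
P=np.array([.513,-.1617]);xa=np.array([.923,-.384])
for th in(.9,1.0):
    k=P+xa*.042*np.sin(th-.5); print(th,proj(s,(*k,.022+.042*np.cos(th-.5))))
m=cv2.inRange(s['image'],(0,0,0),(45,45,45)); m[:185]=0;m[240:]=0;m[:,:270]=0;m[:,302:]=0
ys,xs=np.where(m); print('knob px',xs.mean(),ys.mean(),len(xs))
# heights by projecting stack: slate disc/hub top
for z in(.056,.061,.072,.092,.128): print(z,proj(s,(.5457,-.0832,z)))
cv2.imwrite('pics/w12.png',np.hstack([cv2.resize(s['image'][170:245,265:365],(400,300),interpolation=cv2.INTER_CUBIC),cv2.resize(t['image'],(400,300))]))
E
```

```text
t 44.07 pos [ 0.3869 -0.3403  0.2136] x [-0.921  0.39  -0.003] y [ 0.39   0.921 -0.001] w 0.0001 F [ 0.5  0.5 -0.9]
0.9 [280.72669793 207.93148668]
1.0 [279.92639651 209.24574975]
knob px 280.4166666666667 210.875 24
0.056 [311.25599197 217.99220575]
0.061 [311.31365981 216.60754508]
0.072 [311.4419261  213.52774727]
0.092 [311.68018258 207.80697876]
0.128 [312.12623548 197.09681688]
```

View pics/w12.png

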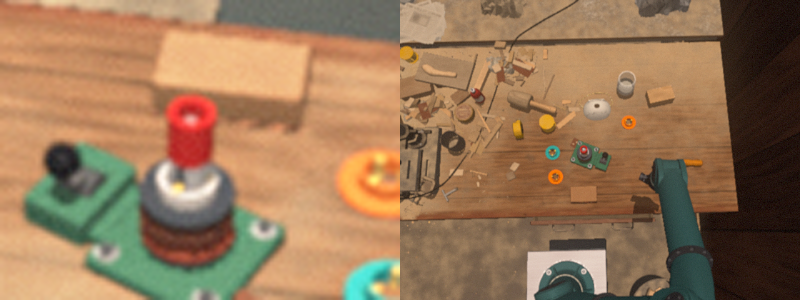

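The lever knob at crop (60,160) is fully over, within 2 px of the 1.0 rad prediction. The sleeve top at (193,103) matches z of about 0.128, the three wheels are stacked, and the bystanders are in place. Handing in.

```bash
python3 -c "
from rig import bot
print(bot.finish_job())"
```

```text
the job is handed in; nothing more can be done
None
```

The job is handed in: the red-brown, dark brown and slate wheels are home on the arbor (no tan wheel was in view), the sleeve is back on the shoulder, and the lever was then locked.

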